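# Refit the lid of the reference tile case

## Robot

A 6-joint arm with a two-finger parallel gripper is mounted at the origin on the work surface. World frame = base frame: x ahead of the robot, y to its left, z up, the work surface at z = 0. Lengths are in m, angles in rad, forces in N, time in s.
With the tool pointing down it reaches from about 0.3 to 0.875 m from the base axis. Payload 6.4 kg.
Tool frame: the origin (TCP) lies on the centre line of the jaws, within the pads' length; the fingertips stand ctrl.tip_extent ahead of it and the grasp point (between the pads) lies 8 mm behind it (ctrl.tip_extent is the distance from the TCP to the fingertips, in m); z points along the fingers, y is the line along which they close (so a half turn about z gives the same grasp; the last joint's range is limited). The gripper opens to 85 mm and grips with 20 to 120 N. Pads are 22 mm wide; open, the fingers measure 114 mm over their backs; the gripper's body (76 mm by 85 mm) begins 54 mm behind the grasp point. The pads swing forward as they close: fully open they stand 13 mm farther back than shut.
Start: joints at [-1.347, 0.181, 1.607, -0, 1.354, -0.206], TCP at [0.24, -0.523, 0.215] pointing down, gripper open.
Joint ranges: [-2.99, 2.99], [-0.89, 2.07], [0.3, 2.58], [-1.14, 4.28], [0, 2.63], [-3.12, 3.12]. Speed limits (rad/s): [2.57, 2.57, 3.01, 3.14, 3.14, 3.14].

## Interface

Orientations are given as a unit quaternion [w, x, y, z].
In Python, from bench import ctrl gives the robot as it stands.
- The arm moves only by the shell command python3 -m handwheel 'ROWS'. ROWS is JSON, a list of rows, each a list of 7 numbers: the turn, a rotation vector about the tool's x, y, z as a fraction of full scale, then the shift along the tool's x, y, z as a fraction of full scale, then the opening, from 0 (shut) to 1 (fully open). In form: [[rx, ry, rz, x, y, z, jaw], ...]. A call has exactly 8 rows; each row shifts and turns the commanded pose from where the row before left it, along the tool's axes as they then stand; what a row does not reach is not made up. Full scale, the value 1, is 300 mm for a shift and pi rad for a turn. A row lasts 1/10 s, in which the tool goes at most 50 mm and 8.59 degrees, less where a joint would pass 70% of its speed; a pose out of reach is approached as far as the arm can. A call with a number of a shift or a turn outside -1 to 1 is refused whole. A call with a gripper value outside its range is refused whole. The fingers move at their own pace and stop on an object; the grip force is fixed at half the most. Time passes only in rows, so rows that do not move let the fingers close, or fill a call up. It gives the time, the measured TCP pose, the force, the opening and the grip force at its end, in the units of the state.
- ctrl.get_obs(): the state, without advancing time (a new reading comes with each control period).
- ctrl.camera(name): name is "scene" or "top" or "wrist"; returns the picture (384x512x3 uint8, blue, green, red); there is no depth.
- ctrl.camera_model(name): a dict with "camera_matrix" (3x3 intrinsics, pixels), "dist_coeffs" ([k1, k2, p1, p2, k3] as OpenCV has them; the pictures are not rectified), "cam_to_world" (4x4, takes a point from camera to world coordinates). Camera axes: x right, y up, looking along -z (the intrinsics and any distortion apply to the point x, -y, -z); pixel columns grow to the right and rows downward; lengths in m; the calibration is good to about 2 mm. A picture is of the moment at which its call begins: read the wrist's pose just before it. camera_model takes no time and is no camera call; for the wrist camera it gives the pose at the moment of the call.
- ctrl.hand_in(): hands the job in; it is judged then, once.
The state is a dict: "time_s": time; "q": joint angles; "dq": joint speeds; "joint_efforts": joint torques, N m; "eef_pos": TCP position; "eef_rot": TCP orientation; "wrist_force": force on the tool from outside, world axes, zero at the start; "torque": the same for the moment, N m; "opening": opening from 0.0 (shut) to 1.0 (fully open); "grasp_force": force on a finger pad.
Only numpy, scipy, OpenCV 4.12 (cv2) and the standard library are available. Lean on these libraries where they do the work, as an engineer would, in place of code of your own. Each camera call takes 0.05 s, during which the arm holds its last target. There are 200 camera calls.

## Task

The tile case has been cleaned and its lid is off: stack all the grey reference tiles lying on the bench back inside it, in one neat pile lying flat on the sloping shelf, each tile pushed down the slope until its short edge rests against the backstop at the low end. Then set the lid on the case so that it sits down fully with its hinge knuckles between those of the case, lift the hinge pin up and off its hooks, and slide it through all the knuckles from the open end until its grip meets the first knuckle. Do not knock over or shove aside the two standing feeding bottles and the beaker.

Things in the scene. Friction and masses are not known exactly. Their poses are not given: they have to be found in the camera images.
- case: grey open tray fixed to the bench, 146 x 160 mm, rim 46 mm high, walls 5 mm, inside 136 x 150. Origin: centre of its underside; z up, +x the hinge side (away from the robot). Three knuckles (18 mm outside, 12 mm bore, 28 mm long) outside the +x wall on an axis along y at x = 83, z = 46 mm: at y = -80 to -52, -14 to 14, 52 to 80. The end at y = 80 is capped: the pin enters at y = -80.
- shelf: aluminium shelf fixed in the case, 44 mm wide, 80 long, sloping 15 degrees down towards the case's -x side; at its low end a backstop plate square to the slope, 56 mm high. Origin: corner of shelf and backstop, mid width; x up the slope, y along the hinge, z square to the slope. A tile at the backstop has its centre at x = 35 mm; the nth tile's underside is at z = 9(n-1) mm. 53 mm free each side.
- hinge_entry (a point): centre of the outer face of the first case knuckle (the open end of the hinge, y = -80 mm of the case), on the hinge axis, 46 mm above the bench; axes as those of the case: the pin slides in along +y.
- lid: grey cover, loose, 146 x 160 mm, 42 deep, 0.4 kg, right way up. Origin: middle of its rim plane, 10 mm above the bench as it lies; seated, it is 46 mm above the case's origin, axes parallel. A lip inside the rim (130 x 144 mm) reaches 10 mm down into the case, 3 mm play all round. Two knuckles (18 mm, bore 12) at x = 83, z = 0, y = -47 to -19 and 19 to 47 mm go between the case's, gaps 5 mm.
- lid_hinge (a point): middle of the lid's hinge axis, between its two knuckles (x = 83 mm, y = 0, z = 0 of the lid); with the lid on, it lies on the case's hinge axis.
- lid_handle (a point): middle of the bar of the lid's black bow handle: bar 12 x 12 mm in section, along the lid's y, 70 mm above the lid's rim plane and 28 mm above its top, 22 mm free below the bar, 74 mm between its two posts; at x = 3 mm, y = 0 of the lid.
- pin: steel hinge pin hanging level in two hooks: shaft 8 mm in diameter, 150 mm long, its last 12 mm tapering to a 3 mm tip; at the other end a black square grip 16 x 16 mm, 36 mm long; 0.07 kg, balances 61 mm from the shoulder. Origin: on the axis at the shoulder where grip meets shaft; x along the shaft to the tip; grip from x = -36 to 0 mm.
- pin_grip (a point): centre of the pin's black grip, 18 mm from the shoulder; axes as those of the pin.
- pin_tip (a point): end of the pin's tapered tip, 150 mm from the shoulder.
- pin_rack: grey hook rack fixed to the bench: foot 130 x 70 mm, upright plate 126 mm long, 92 high, its face 31 mm to the -y side of the pin; two V-shaped wire hooks 100 mm apart, open upwards, carry the shaft 78 mm above the bench (hook tips 85 mm high). Origin: on the bench under the pin, midway between the hooks; x along the pin to its tip, z up. The grip sticks out past the rack's -x end.
- tile1: grey ceramic tile (all are alike), 70 x 50 x 9 mm, 0.075 kg, lying flat on the bench. Origin: centre of its underside; x along its 70 mm side, z up. May be absent.
- tile2: grey ceramic tile (all are alike), 70 x 50 x 9 mm, 0.075 kg, lying flat on the bench. Origin: centre of its underside; x along its 70 mm side, z up. May be absent.
- tile3: grey ceramic tile (all are alike), 70 x 50 x 9 mm, 0.075 kg, lying flat on the bench. Origin: centre of its underside; x along its 70 mm side, z up. May be absent.
- tile4: grey ceramic tile (all are alike), 70 x 50 x 9 mm, 0.075 kg, lying flat on the bench. Origin: centre of its underside; x along its 70 mm side, z up. May be absent.
- tile5: grey ceramic tile (all are alike), 70 x 50 x 9 mm, 0.075 kg, lying flat on the bench. Origin: centre of its underside; x along its 70 mm side, z up. May be absent.
- tile6: grey ceramic tile (all are alike), 70 x 50 x 9 mm, 0.075 kg, lying flat on the bench. Origin: centre of its underside; x along its 70 mm side, z up. May be absent.
- bottle1: standing feeding bottle, 58 mm in diameter, about 165 mm tall; origin in the middle of its foot. To be left alone.
- bottle2: another standing feeding bottle of the same size; origin in the middle of its foot. To be left alone.
- beaker: small glass beaker, 52 mm in diameter, 60 mm tall; origin in the middle of its foot. To be left alone.
There are look-alikes about, which are no part of the job. There is more than one size of the pin; the job needs the larger.

How it is judged:
By the outcome, as a careful person would: the job done as asked, in the order asked, and still so for the second after the job is handed in, with the robot touching nothing.
Of tile1, tile2, tile3, tile4, tile5, tile6 only 4 to 6 are there at a start; the rules pass over those that are not, and their reading is None.
At some moment in a run one of lid may be knocked a few centimetres aside while the robot is not near it.
Once in a run the grip may slacken for a moment while it holds something.
It also fails if it takes over 210 s, if anything falls off the work surface, if the arm or the gripper's body presses on something with over 40 N, if the wrist force passes 120 N, or if a joint passes its speed limit or range.

## Working session

There is one attempt and no reset: what is moved stays moved. The work goes in short steps, Python scripts to look and compute and a shell command to move; the robot and the scene stay as the last step left them, time stands still between calls to the robot, and variables do not carry over. Pictures are saved under pics/ and viewed, at most 14 in all, crops included, and the job is handed in when it is done.

```bash
ls; mkdir -p pics; python3 - <<'E'
from bench import ctrl
import cv2,numpy as np
o=ctrl.get_obs(); print(o['time_s'],o['eef_pos'],o['eef_rot'],o['opening'],ctrl.tip_extent)
a=ctrl.camera("scene");b=ctrl.camera("top");c=ctrl.camera("wrist")
for n,i in zip(("scene","top","wrist"),(a,b,c)): cv2.imwrite(f"pics/{n}0.png",i)
cv2.imwrite("pics/top0b.png",cv2.resize(b,(800,600),interpolation=cv2.INTER_CUBIC))
cv2.imwrite("pics/scene0b.png",cv2.resize(a,(800,600),interpolation=cv2.INTER_CUBIC))
for n in("scene","top","wrist"):
  m=ctrl.camera_model(n); print(n,np.round(m['camera_matrix'],1).tolist(),np.round(m['dist_coeffs'],3),np.round(m['cam_to_world'],3).tolist())
E
```

```text
pics
0.0 [ 0.23947797 -0.5221036   0.21406714] [-8.92364395e-04  9.76996577e-01  2.13253119e-01 -3.93690264e-06] 1.0039535438325513 0.011
scene [[404.4, 0.0, 248.1], [0.0, 404.4, 190.3], [0.0, 0.0, 1.0]] [-0.098  0.     0.     0.     0.   ] [[0.197, -0.841, 0.504, 1.15], [0.98, 0.173, -0.093, -0.191], [-0.009, 0.512, 0.859, 1.079], [0.0, 0.0, 0.0, 1.0]]
top [[486.9, 0.0, 248.3], [0.0, 486.9, 193.6], [0.0, 0.0, 1.0]] [0.041 0.    0.    0.    0.   ] [[0.01, 0.997, -0.076, 0.468], [-1.0, 0.012, 0.018, -0.072], [0.019, 0.076, 0.997, 1.459], [0.0, 0.0, 0.0, 1.0]]
wrist [[296.3, 0.0, 251.1], [0.0, 296.3, 194.9], [0.0, 0.0, 1.0]] [-0.064  0.     0.     0.     0.   ] [[0.418, 0.871, 0.259, 0.304], [-0.909, 0.401, 0.118, -0.492], [-0.001, -0.285, 0.959, 0.374], [0.0, 0.0, 0.0, 1.0]]
```

View pics/top0b.png

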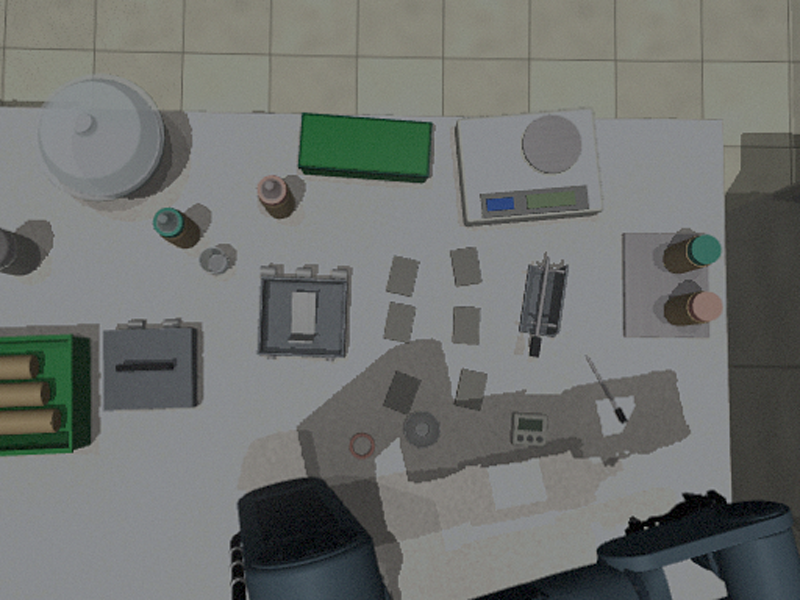

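View pics/scene0b.png

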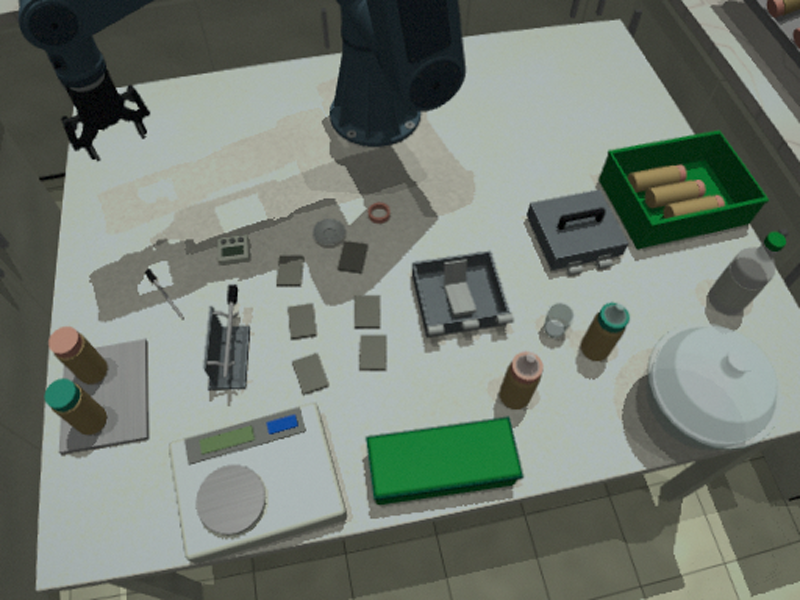

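Top view (800 px scale): six tiles at (403,276), (466,266), (399,322), (466,325), (402,392), (471,388); case at (304,312), lid at (150,367), hung pin with grip at (535,345), and a small look-alike pin on the bench at (605,390). The hung pin in the rack is the larger one. Bottles are at (275,200) and (175,228), the beaker at (215,260). The bottles on the board to the right and the green boxes are not part of the job.

```bash
cat > h.py <<'E'
import cv2,numpy as np
from bench import ctrl
def ray(m,px):
    K=np.array(m['camera_matrix']);d=np.array(m['dist_coeffs'],float)
    u=cv2.undistortPoints(np.array(px,float).reshape(-1,1,2),K,d).reshape(-1,2)
    T=np.array(m['cam_to_world']); v=np.c_[u[:,0],-u[:,1],-np.ones(len(u))]@T[:3,:3].T
    return T[:3,3],v
def plane(m,px,z):
    o,v=ray(m,px); return o+v*((z-o[2])/v[:,2:3])
def tri(ms,pxs):
    A=np.zeros((3,3));b=np.zeros(3)
    for m,p in zip(ms,pxs):
        o,v=ray(m,p);v=v[0]/np.linalg.norm(v[0]);P=np.eye(3)-np.outer(v,v);A+=P;b+=P@o
    return np.linalg.solve(A,b)
def rects(img,m,z,lo,hi,minor,major,block=61,C=8,tol=.2):
    g=cv2.cvtColor(img,cv2.COLOR_BGR2GRAY)
    t=cv2.adaptiveThreshold(cv2.GaussianBlur(g,(3,3),0),255,cv2.ADAPTIVE_THRESH_MEAN_C,cv2.THRESH_BINARY_INV,block,C)
    out=[]
    for c in cv2.findContours(t,cv2.RETR_LIST,cv2.CHAIN_APPROX_NONE)[0]:
        if len(c)<20: continue
        w=plane(m,c.reshape(-1,2),z)[:,:2].astype(np.float32)*1000
        (x,y),(a,b),_=r=cv2.minAreaRect(w)
        s,l=min(a,b),max(a,b)
        if abs(s/minor-1)<tol and abs(l/major-1)<tol:
            p=cv2.boxPoints(r);e=[p[1]-p[0],p[2]-p[1]];e=e[int(np.argmax([np.linalg.norm(q) for q in e]))]
            yaw=np.degrees(np.arctan2(e[1],e[0]))%180
            M=cv2.moments(c);px=(M['m10']/M['m00'],M['m01']/M['m00']) if M['m00'] else (0,0)
            out.append((np.round([x,y,s,l,yaw],1).tolist(),np.round(px,1).tolist()))
    return out
def pose():
    o=ctrl.get_obs();q=np.array(o['eef_rot']);from scipy.spatial.transform import Rotation as R
    return np.array(o['eef_pos']),R.from_quat(q[[1,2,3,0]]).as_matrix(),o
E
python3 - <<'E'
from h import *
a=cv2.imread('pics/top0.png');s=cv2.imread('pics/scene0.png');mt=ctrl.camera_model('top');ms=ctrl.camera_model('scene')
for n,i,m in(('top',a,mt),('scene',s,ms)):
  for blk,C in((61,8),(31,5)):
    print(n,blk);[print(r) for r in rects(i,m,.009,0,0,50,70,blk,C)]
print('case/lid')
[print(r) for r in rects(a,mt,.046,0,0,155,165,121,8,.12)]
for nm,p in(('grip',[(535,345)]),('tip',[(547,253)]),('hook',[(540,320)])): print(nm,plane(mt,np.array(p)*.64,.078))
print('lidhandle',plane(mt,np.array([(146,365)])*.64,.08)); print('case c',plane(mt,np.array([(304,316)])*.64,.046))
for nm,p in(('b1',(283,205)),('b2',(182,238)),('beak',(215,262))): print(nm,plane(mt,np.array([p])*.64,.03))
for nm,pt,ps in(('handle',(146,365),(581,220)),('grip',(535,345),(232,294))): print(nm,tri([mt,ms],[np.array([pt])*.64,np.array([ps])*.64]))
E
```

```text
top 61
([537.7, -246.4, 51.9, 72.3, 177.0], [298.1, 207.8])
([557.6, 65.6, 50.5, 83.7, 1.0], [193.5, 199.8])
([630.8, -123.5, 52.3, 73.5, 168.0], [257.3, 176.3])
([650.1, -244.5, 54.4, 73.6, 9.5], [297.6, 170.4])
([658.2, 227.6, 53.8, 70.0, 117.6], [139.4, 165.5])
top 31
([409.2, -123.9, 53.6, 72.7, 160.7], [256.6, 250.8])
([537.3, -246.1, 53.8, 71.8, 0.1], [298.1, 207.8])
([630.8, -123.9, 51.8, 72.6, 168.1], [257.3, 176.3])
([650.6, -244.5, 54.4, 72.5, 9.5], [297.7, 170.3])
([657.6, 225.8, 53.8, 72.6, 117.9], [139.8, 165.6])
([892.0, -405.1, 51.9, 60.0, 120.6], [351.0, 91.9])
scene 61
([653.9, -248.2, 54.1, 78.8, 10.2], [198.2, 239.2])
([633.6, -127.2, 52.7, 75.0, 168.7], [238.3, 225.8])
([541.4, -248.3, 52.1, 77.1, 177.4], [193.0, 205.8])
([549.3, 65.9, 53.9, 73.7, 2.1], [294.5, 189.9])
([373.8, -519.8, 46.7, 75.5, 11.7], [103.7, 174.6])
([310.2, -51.5, 50.5, 59.8, 168.5], [242.3, 136.2])
scene 31
([653.8, -248.0, 53.1, 76.6, 9.7], [198.3, 239.2])
([633.7, -127.2, 52.7, 74.8, 168.7], [238.4, 226.1])
([541.5, -248.2, 51.9, 77.1, 177.8], [193.0, 205.8])
([396.0, -554.6, 40.1, 56.2, 35.4], [92.5, 182.8])
([372.1, -515.3, 46.5, 79.4, 20.8], [103.8, 174.4])
([416.5, -258.6, 54.9, 79.9, 168.3], [184.9, 172.8])
([310.0, -62.9, 55.3, 73.2, 78.2], [240.4, 136.9])
case/lid
([459.8, 332.3, 165.0, 175.8, 92.3], [98.2, 234.0])
([557.9, 59.0, 169.2, 176.9, 178.6], [194.3, 200.5])
grip [[ 0.49887999 -0.3640133   0.078     ]]
tip [[ 0.66759906 -0.38677266  0.078     ]]
hook [[ 0.54445382 -0.37335894  0.078     ]]
lidhandle [[0.45593725 0.3355995  0.08      ]]
case c [[0.54872197 0.05891347 0.046     ]]
b1 [[0.75985117 0.10386353 0.03      ]]
b2 [[0.69402393 0.29165958 0.03      ]]
beak [[0.64944333 0.2289607  0.03      ]]
handle [0.45576628 0.33960167 0.06589389]
grip [ 0.49878974 -0.364145    0.08056104]
```

```bash
python3 -m handwheel '[[0,0,0.0456,0,0,-0.129,1],[0,0,0.0456,0,0,-0.129,1],[0,0,0.0456,0,0,-0.129,1],[0,0,0,0.085,-0.095,0,1],[0,0,0,0.085,-0.095,0,1],[0,0,0,0.085,-0.095,0,1],[0,0,0,0.085,-0.095,0,1],[0,0,0,0.085,-0.095,0,1]]'
python3 -m handwheel '[[0,0,0,0.085,-0.095,0,1],[0,0,0,0.085,-0.095,0,1],[0,0,0,0.085,-0.095,0,1],[0,0,0,0.085,-0.095,0,1],[0,0,0,0.085,-0.095,0,1],[0,0,0,0.085,-0.095,0,1],[0,0,0,0.085,-0.095,0,1],[0,0,0,0.085,-0.095,0,1]]'
python3 - <<'E'
from h import *
p,R,o=pose();print(o['time_s'],p,R.round(3).tolist())
m=ctrl.camera_model('wrist');i=ctrl.camera('wrist');t=ctrl.camera('top')
cv2.imwrite('pics/w1.png',i);cv2.imwrite('pics/t1.png',t);cv2.imwrite('pics/w1b.png',cv2.resize(i,(800,600),interpolation=cv2.INTER_CUBIC))
import json;json.dump({k:np.array(v).tolist() for k,v in m.items()},open('w1.json','w'))
for blk,C in((61,8),(31,5),(91,10)):[print('w',r) for r in rects(i,m,.009,0,0,50,70,blk,C,.12)]
for blk,C in((61,8),(31,5)):[print('t',r) for r in rects(t,ctrl.camera_model('top'),.009,0,0,50,70,blk,C,.12)]
E
```

```text
time_s: 0.95
eef_pos: [0.3678, -0.3788, 0.3308]
eef_rot: [-0.0, 1.0, -0.0, -0.0]
wrist_force: [1.0, -0.3, 0.2]
opening: 1.004
grasp_force: 0.0
time_s: 1.75
eef_pos: [0.5719, -0.1508, 0.3308]
eef_rot: [-0.0, 1.0, 0.0, -0.0]
wrist_force: [-0.1, -0.9, 0.3]
opening: 1.004
grasp_force: 0.0
1.75 [ 0.5718747  -0.15075968  0.33077969] [[1.0, 0.0, -0.0], [0.0, -1.0, 0.0], [-0.0, -0.0, -1.0]]
w ([205.2, -482.0, 44.0, 63.5, 57.8], [412.8, 331.9])
w ([342.6, -159.8, 48.0, 62.4, 157.5], [254.8, 275.9])
w ([418.4, -253.5, 52.3, 75.5, 168.2], [308.8, 238.2])
w ([418.5, -253.5, 53.5, 74.7, 168.2], [309.0, 238.2])
w ([341.4, -161.8, 50.4, 63.9, 156.1], [257.2, 276.4])
w ([418.8, -253.5, 52.3, 74.7, 168.2], [308.9, 238.2])
t ([542.3, -119.3, 50.8, 73.2, 169.3], [255.8, 207.3])
t ([658.2, 227.6, 53.8, 70.0, 117.6], [139.4, 165.5])
t ([539.6, -116.9, 53.8, 71.2, 171.0], [255.4, 208.1])
t ([657.3, 226.3, 53.8, 73.9, 117.9], [139.8, 165.7])
```

View pics/w1b.png

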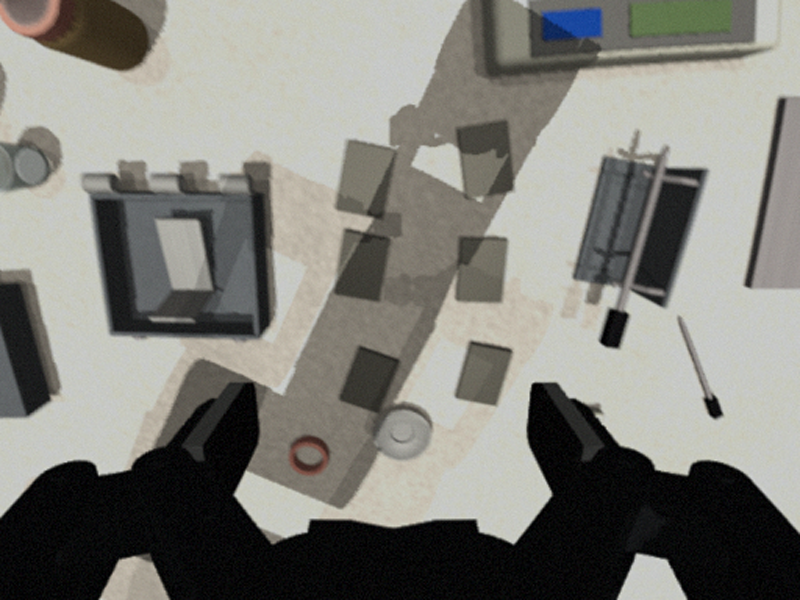

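Wrist view: the tiles are at (366,177), (485,157), (361,265), (482,269), (369,378) and (484,373). The case rim spans (92,195) to (268,335), with the light shelf at (185,255). The rack pin has its grip at (614,328) and tip at about (662,150). The short look-alike pin, lying loose, runs (682,320) to (713,407). The rack pin fits: it hangs on hooks and is about twice as long. I'll crop the case and the rack to confirm.

```bash
python3 - <<'E'
from h import *
import json
m={k:np.array(v) for k,v in json.load(open('w1.json')).items()}
i=cv2.imread('pics/w1.png')
a=cv2.resize(i[100:225,45:178],(0,0),fx=3,fy=3,interpolation=cv2.INTER_CUBIC) # 399x375
b=cv2.resize(i[70:280,355:475],(0,0),fx=2.8,fy=2.8,interpolation=cv2.INTER_CUBIC)
c=np.zeros((600,800,3),np.uint8);c[:375,:399]=a;c[:588,420:420+336]=b;c=cv2.convertScaleAbs(c,alpha=1.3);cv2.imwrite('pics/crop1.png',c)
T={'A':[(458,237),(507,238),(504,302),(457,299)],'B':[(345,140),(396,149),(384,216),(335,208)],'E':[(344,230),(390,237),(381,300),(334,293)],'D':[(355,347),(398,357),(382,411),(340,397)],'C':[(457,126),(506,120),(514,192),(466,200)],'F':[(467,342),(511,350),(498,405),(457,395)]}
for k,v in T.items():
  w=plane(m,np.array(v)*.64,.009)*1000
  d=(w[0]+w[1]-w[2]-w[3])/2;print(k,w.mean(0).round(1)[:2],'yaw',np.degrees(np.arctan2(d[1],d[0])).round(1),'L',np.linalg.norm(d).round(1),'W',np.linalg.norm((w[0]+w[3]-w[1]-w[2])/2).round(1))
E
```

```text
A [ 538.8 -245.6] yaw 1.3 L 68.4 W 51.4
B [ 632.1 -123. ] yaw -10.3 L 67.4 W 51.0
E [ 542.9 -118.8] yaw -9.4 L 68.9 W 49.7
D [ 411.9 -123.8] yaw -15.9 L 67.9 W 50.6
C [ 650.8 -244.1] yaw 9.7 L 71.5 W 49.0
F [ 418.  -254.4] yaw -7.7 L 68.0 W 50.7
```

View pics/crop1.png

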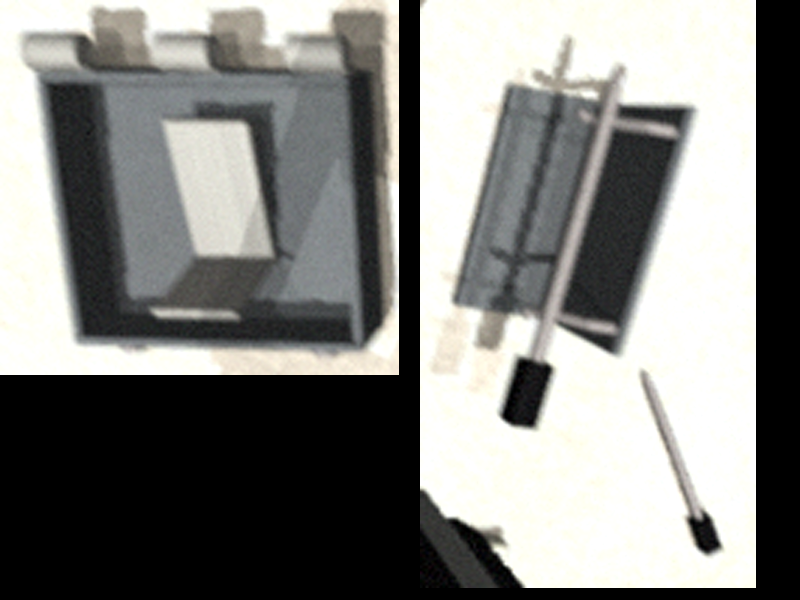

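The crop shows the case rim corners at about (38,72), (358,75), (364,347) and (76,345), with the shelf's low end towards the robot. The long pin lies in the hooks with its grip at (526,393) and tip at (617,68). The loose pin below it is clearly shorter and thinner, so the rack pin is the right one.

```bash
python3 - <<'E'
from h import *
import json
m={k:np.array(v) for k,v in json.load(open('w1.json')).items()}
f=lambda p:np.array(p)/3+[45,100]
w=plane(m,f([(38,72),(358,75),(364,347),(76,345)]),.046)*1000;print('rim',w.round(1)[:,:2].tolist(),w.mean(0).round(1))
for a,b in((0,1),(1,2),(2,3),(3,0)):
  d=w[b]-w[a];print(np.linalg.norm(d).round(1),np.degrees(np.arctan2(d[1],d[0])).round(1))
k=plane(m,f([(23,50),(343,52)]),.050)*1000;print('knuckle ends',k.round(1).tolist())
s=plane(m,f([(163,122),(248,122),(273,257),(196,255)]),.03)*1000;print('shelf@30',s.round(1).tolist())
b=plane(m,f([(150,312),(240,314)]),.07)*1000;print('backstop@70',b.round(1).tolist())
g=lambda p:(np.array(p)-[420,0])/2.8+[355,70]
print('pin',(plane(m,g([(526,393),(538,358),(617,68)]),.078)*1000).round(1).tolist())
mt=ctrl.camera_model('top');
print('hooks h', tri([m,mt],[g([(526,393)]),np.array([(535,346)])*.64]))
E
```

```text
rim [[622.1, 140.7], [618.3, -22.7], [476.0, -14.6], [476.3, 145.4]] [548.2  62.2  46. ]
163.5 -91.3
142.5 176.7
160.0 89.9
145.8 -1.8
knuckle ends [[633.1, 144.2, 50.0], [629.5, -17.4, 50.0]]
shelf@30 [[594.5, 86.9, 30.0], [594.1, 41.5, 30.0], [521.6, 35.9, 30.0], [522.8, 78.5, 30.0]]
backstop@70 [[503.4, 86.7, 70.0], [502.5, 39.9, 70.0]]
pin [[496.6, -363.0, 78.0], [516.2, -366.8, 78.0], [663.2, -387.0, 78.0]]
hooks h [ 0.49673788 -0.36364636  0.07763374]
```

```bash
python3 -m handwheel '[[0,0,0,-0.005,-0.0875,0.03,1],[0,0,0,-0.005,-0.0875,0.03,1],[0,0,0,-0.005,-0.0875,0.03,1],[0,0,0,-0.005,-0.0875,0.03,1],[0,0,0,-0.005,-0.0875,0.03,1],[0,0,0,-0.005,-0.0875,0.03,1],[0,0,0,-0.005,-0.0875,0.03,1],[0,0,0,-0.005,-0.0875,0.03,1]]'
python3 -m handwheel '[[0,0,0,0,0,0,1],[0,0,0,0,0,0,1],[0,0,0,0,0,0,1],[0,0,0,0,0,0,1],[0,0,0,0,0,0,1],[0,0,0,0,0,0,1],[0,0,0,0,0,0,1],[0,0,0,0,0,0,1]]'
python3 - <<'E'
from h import *
import json
m=ctrl.camera_model('wrist');i=ctrl.camera('wrist')
cv2.imwrite('pics/w2.png',i);json.dump({k:np.array(v).tolist() for k,v in m.items()},open('w2.json','w'))
c=cv2.resize(i[60:260,120:387],(0,0),fx=3,fy=3,interpolation=cv2.INTER_CUBIC);print(c.shape);cv2.imwrite('pics/w2b.png',cv2.convertScaleAbs(c,alpha=1.3)[:600,:800])
E
```

```text
time_s: 2.65
eef_pos: [0.5586, 0.0582, 0.2585]
eef_rot: [0.0, 1.0, -0.0, -0.0]
wrist_force: [-0.1, -0.3, -0.5]
opening: 0.998
grasp_force: 0.0
time_s: 3.45
eef_pos: [0.5591, 0.0577, 0.2591]
eef_rot: [-0.0, 1.0, -0.0, 0.0]
wrist_force: [0.3, -1.0, -0.7]
opening: 1.002
grasp_force: 0.0
(600, 801, 3)
```

View pics/w2b.png

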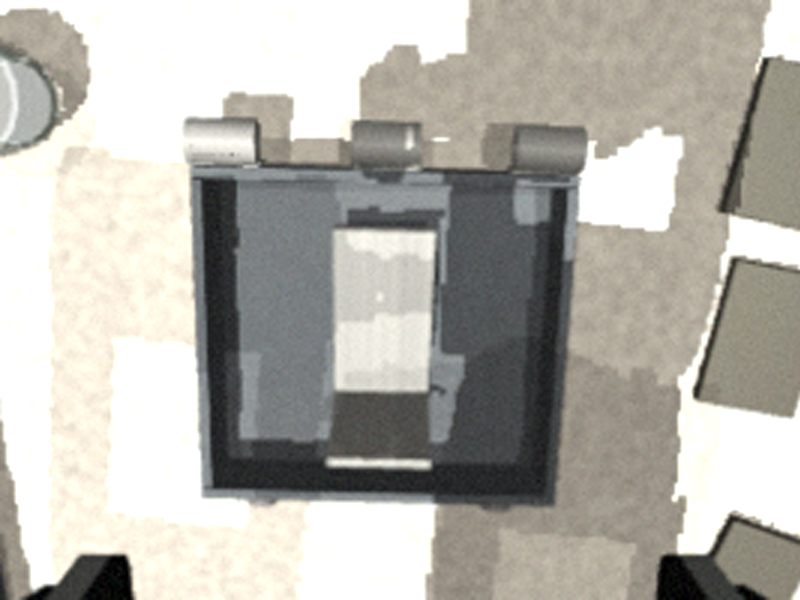

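The crop shows the case from above: rim corners (191,170), (579,178), (553,503) and (204,497). The open knuckle end is at (587,150). Shelf corners are (333,229), (437,232), (429,391) and (333,389), and the backstop's top edge is at y ≈ 460.

```bash
python3 - <<'E'
from h import *
import json
L=lambda n:{k:np.array(v) for k,v in json.load(open(n)).items()}
m1,m2=L('w1.json'),L('w2.json')
f=lambda p:(np.array([p]))/3+[45,100]; g=lambda p:np.array([p])/3+[120,60]
w=np.vstack([plane(m2,g(p),.046) for p in((191,170),(579,178),(553,503),(204,497))])*1000
print('rim',w.round(1)[:,:2].tolist(),w.mean(0).round(1))
for a,b in((0,1),(1,2),(2,3),(3,0)):
  d=w[b]-w[a];print(np.linalg.norm(d).round(1),np.degrees(np.arctan2(d[1],d[0])).round(2))
print('kn',[(plane(m2,g(p),.050)*1000).round(1).tolist() for p in((184,141),(587,150))])
for n,p,q in(('hiL',(163,122),(333,229)),('hiR',(248,122),(437,232)),('loR',(273,257),(429,391)),('loL',(196,255),(333,389)),('bsL',(150,310),(326,461)),('bsR',(240,313),(432,464)),('kR',(343,52),(587,150)),('rimBL',(76,345),(204,497)),('rimBR',(364,347),(553,503))):
  print(n,(tri([m1,m2],[f(p),g(q)])*1000).round(1))
E
```

```text
rim [[619.6, 140.4], [616.5, -18.2], [473.2, -14.7], [476.0, 143.4]] [546.3  62.7  46. ]
158.6 -91.13
143.3 178.62
158.1 88.99
143.6 -1.19
kn [[[631.1, 141.7, 50.0]], [[627.7, -20.0, 50.0]]]
hiL [595.   83.3  37. ]
hiR [594.   39.2  35.6]
loR [518.1  41.   17.5]
loL [518.5  86.1  14.8]
bsL [504.2  85.5  72.4]
bsR [501.1  41.3  67.2]
kR [628.7 -18.9  55. ]
rimBL [478.  142.3  50.6]
rimBR [475.  -14.6  46.8]
```

```bash
python3 -m handwheel '[[0,0,0,-0.0147,0.147,0,1],[0,0,0,-0.0147,0.147,0,1],[0,0,0,-0.0147,0.147,0,1],[0,0,0,-0.0147,0.147,0,1],[0,0,0.0272,0,0,0.12,1],[0,0,0.0272,0,0,0.12,1],[0,0,0,0,0,0.13,1],[0,0,0,0,0,0.13,1]]'
python3 -m handwheel '[[0,0,0,0,0,0.13,1],[0,0,0,0,0,0.11,1],[0,0,0,0,0,0.05,1],[0,0,0,0,0,0.03,1],[0,0,0,0,0,0,0.7],[0,0,0,0,0,0,0.7],[0,0,0,0,0,0,0.7],[0,0,0,0,0,0,0.7]]'
python3 -m handwheel '[[0,0,0,0,0,0,0],[0,0,0,0,0,0,0],[0,0,0,0,0,0,0],[0,0,0,0,0,0,0],[0,0,0,0,0,0,0],[0,0,0,0,0,0,0],[0,0,0,0,0,0,0],[0,0,0,0,0,0,0]]'
```

```text
time_s: 4.3
eef_pos: [0.5416, -0.1189, 0.108]
eef_rot: [0.0, 0.996, -0.086, 0.0]
wrist_force: [0.7, -0.3, 0.2]
opening: 1.002
grasp_force: 0.0
time_s: 5.1
eef_pos: [0.5425, -0.119, 0.0145]
eef_rot: [0.0, 0.996, -0.085, 0.001]
wrist_force: [0.4, -0.4, 0.2]
opening: 0.699
grasp_force: 0.0
time_s: 5.9
eef_pos: [0.5414, -0.1186, 0.013]
eef_rot: [-0.0, 0.996, -0.085, -0.0]
wrist_force: [0.1, 0.6, -0.1]
opening: 0.003
grasp_force: 0.0
```

```bash
python3 - <<'E'
from h import *
i=ctrl.camera('wrist');s=ctrl.camera('scene')
print(rects(ctrl.camera('top'),ctrl.camera_model('top'),.009,0,0,50,70,31,5,.15))
c=np.hstack([i,cv2.resize(s[100:260,150:310],(384,384))]);cv2.imwrite('pics/c2.png',cv2.resize(c,(800,343)))
E
```

```text
[([416.0, -254.5, 52.8, 73.0, 168.6], [300.8, 248.9]), ([657.6, 225.8, 53.8, 72.6, 117.9], [139.9, 165.6])]
```

View pics/c2.png

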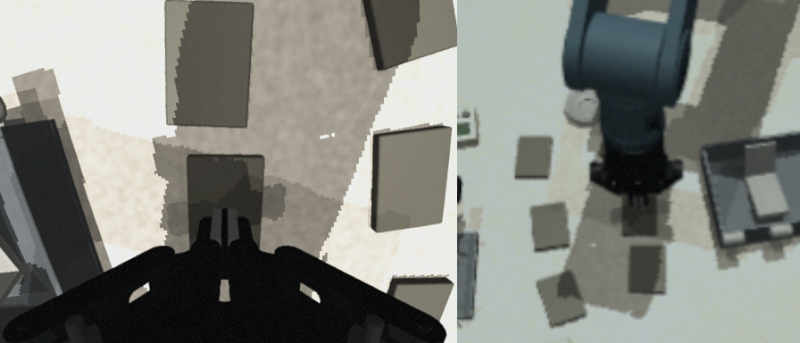

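The tile sits centred under the jaws (wrist view (225,205)), but the fingers closed above it. I'll open and go lower in small steps, watching the force.

```bash
python3 -m handwheel '[[0,0,0,0,0,0,0.75],[0,0,0,0,0,0,0.75],[0,0,0,0,0,0,0.75],[0,0,0,0,0,0,0.75],[0,0,0,0,0,0.005,0.75],[0,0,0,0,0,0.005,0.75],[0,0,0,0,0,0.005,0.75],[0,0,0,0,0,0,0.75]]'
python3 -m handwheel '[[0,0,0,0,0,0.004,0.75],[0,0,0,0,0,0.004,0.75],[0,0,0,0,0,0,0.75],[0,0,0,0,0,0,0.3],[0,0,0,0,0,0,0],[0,0,0,0,0,0,0],[0,0,0,0,0,0,0],[0,0,0,0,0,0,0]]'
```

```text
time_s: 6.85
eef_pos: [0.5412, -0.1185, 0.0082]
eef_rot: [-0.0, 0.996, -0.085, -0.0]
wrist_force: [0.3, -1.1, 1.2]
opening: 0.751
grasp_force: 0.0
time_s: 7.65
eef_pos: [0.5415, -0.1186, 0.0062]
eef_rot: [-0.0, 0.996, -0.085, 0.0]
wrist_force: [0.1, -0.7, 0.3]
opening: -0.002
grasp_force: 0.0
```

```bash
python3 - <<'E'
from h import *
print(ctrl.tip_extent,[x for x in dir(ctrl) if x[0]!='_'],pose()[2])
i=ctrl.camera('wrist');cv2.imwrite('pics/c3.png',cv2.convertScaleAbs(cv2.resize(i[150:,100:400],(750,585)),alpha=1.6))
E
```

```text
0.011 ['MotionError', 'camera', 'camera_model', 'get_obs', 'hand_in', 'tip_extent'] {'time_s': 7.65, 'q': array([-4.29788571e-01,  4.15683202e-01,  1.78692952e+00,  3.94961058e-05,
        9.38954350e-01,  1.31187250e+00]), 'dq': array([ 0.00224232, -0.00175433, -0.00010608,  0.0008475 ,  0.00025209,
       -0.00076045]), 'joint_efforts': array([-7.47322410e-04, -4.74105048e+01, -2.64981043e+01, -6.60619139e-05,
        4.48273465e-05, -4.41815791e-05]), 'eef_pos': array([ 0.54147089, -0.11859435,  0.00621882]), 'eef_rot': array([-1.06813501e-05,  9.96351878e-01, -8.53401081e-02,  1.74216323e-05]), 'wrist_force': array([ 0.12640021, -0.71493729,  0.27703999]), 'torque': array([-0.01901507,  0.0116293 , -0.02472019]), 'grasp_force': 0.0, 'opening': -0.0024838672677437654}
```

View pics/c3.png

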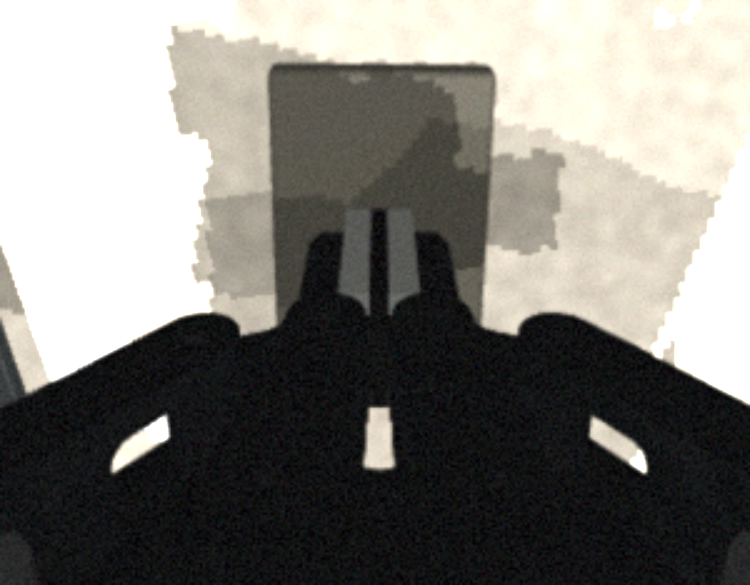

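The fingers are shut (tip at (378,210)) and still above the tile, though the TCP reads 6 mm. I'll check where the tip is from the camera.

```bash
python3 - <<'E'
from h import *
p,R,o=pose();m=ctrl.camera_model('wrist');T=np.array(m['cam_to_world'])
for d in(-.02,-.01,0,.005,.011,.02):
  w=p+R[:,2]*d;c=T[:3,:3].T@(w-T[:3,3]);v=np.array([[c[0],-c[1],-c[2]]])
  print(d,cv2.projectPoints(v,np.zeros(3),np.zeros(3),np.array(m['camera_matrix']),np.array(m['dist_coeffs']))[0].ravel().round(1))
print(T[:3,3]-p,'tile pts',[(plane(m,np.array([[100+x*.4,150+y*.4]]),z)*1000).round(1).tolist() for x,y in((272,70),(492,68)) for z in(0.,.009)])
E
python3 -m handwheel '[[0,0,0,0,0,0.004,0],[0,0,0,0,0,0.004,0],[0,0,0,0,0,0.004,0],[0,0,0,0,0,0,0],[0,0,0,0,0,0,0],[0,0,0,0,0,0,0],[0,0,0,0,0,0,0],[0,0,0,0,0,0,0]]'
```

```text
-0.02 [251.  249.8]
-0.01 [251.  241.5]
0 [251.  234.1]
0.005 [251.  230.6]
0.011 [251.  226.8]
0.02 [251.  221.4]
[ 0.07017535 -0.01205198  0.15930753] tile pts [[[577.3, -100.2, 0.0]], [[579.1, -101.8, 9.0]], [[569.2, -150.0, 0.0]], [[571.5, -149.0, 9.0]]]
time_s: 8.5
eef_pos: [0.5415, -0.1186, 0.0026]
eef_rot: [0.0, 0.996, -0.085, 0.0]
wrist_force: [-0.4, 0.8, 0.1]
opening: 0.002
grasp_force: 0.0
```

```bash
for k in 1; do python3 -m handwheel '[[0,0,0,0,0,0.004,0],[0,0,0,0,0,0.004,0],[0,0,0,0,0,0.004,0],[0,0,0,0,0,0,0],[0,0,0,0,0,0,0],[0,0,0,0,0,0,0],[0,0,0,0,0,0,0],[0,0,0,0,0,0,0]]'; done
python3 - <<'E'
from h import *
i=ctrl.camera('wrist');g=cv2.cvtColor(i,cv2.COLOR_BGR2GRAY);print(g[205:245,251][::2],g[236,225:280:3])
p,R,o=pose();m=ctrl.camera_model('wrist');T=np.array(m['cam_to_world'])
for d in(-.03,-.02,-.01,0,.011):
  w=p+R[:,2]*d+R[:,0]*.011;c=T[:3,:3].T@(w-T[:3,3]);print(d,cv2.projectPoints(np.array([[c[0],-c[1],-c[2]]]),np.zeros(3),np.zeros(3),np.array(m['camera_matrix']),np.array(m['dist_coeffs']))[0].ravel().round(1))
E
```

```text
time_s: 9.3
eef_pos: [0.5415, -0.1186, -0.001]
eef_rot: [0.0, 0.996, -0.085, 0.0]
wrist_force: [0.2, 0.5, 0.2]
opening: 0.002
grasp_force: 0.0
[58 53 54 54 51 57 55 45 53 47 44 44 42 41 29 14  1 13 14 15] [43 40 42 42 44 59 56 57 12  8 49 58 62 56 38 43 44 44 43]
-0.03 [251.  238.7]
-0.02 [251.  230.3]
-0.01 [251. 223.]
0 [251.  216.4]
0.011 [251. 210.]
```

```bash
for k in 1 2; do :; done; python3 -m handwheel '[[0,0,0,0,0,0.004,0],[0,0,0,0,0,0.004,0],[0,0,0,0,0,0.004,0],[0,0,0,0,0,0,0],[0,0,0,0,0,0,0],[0,0,0,0,0,0,0],[0,0,0,0,0,0,0],[0,0,0,0,0,0,0]]' | grep -E 'pos|force'
python3 -m handwheel '[[0,0,0,0,0,0.004,0],[0,0,0,0,0,0.004,0],[0,0,0,0,0,0,0],[0,0,0,0,0,0,0],[0,0,0,0,0,0,0],[0,0,0,0,0,0,0],[0,0,0,0,0,0,0],[0,0,0,0,0,0,0]]' | grep -E 'pos|force'
```

```text
eef_pos: [0.5415, -0.1186, -0.0046]
wrist_force: [0.3, -1.1, -0.4]
grasp_force: 0.0
eef_pos: [0.5414, -0.1186, -0.007]
wrist_force: [0.4, 0.6, 0.6]
grasp_force: 0.0
```

```bash
python3 -m handwheel '[[0,0,0,0,0,0.004,0],[0,0,0,0,0,0.004,0],[0,0,0,0,0,0.004,0],[0,0,0,0,0,0,0],[0,0,0,0,0,0,0],[0,0,0,0,0,0,0],[0,0,0,0,0,0,0],[0,0,0,0,0,0,0]]' | grep -E 'pos|force'
python3 -m handwheel '[[0,0,0,0,0,0.004,0],[0,0,0,0,0,0.004,0],[0,0,0,0,0,0.004,0],[0,0,0,0,0,0,0],[0,0,0,0,0,0,0],[0,0,0,0,0,0,0],[0,0,0,0,0,0,0],[0,0,0,0,0,0,0]]' | grep -E 'pos|force'
python3 - <<'E'
from h import *
i=ctrl.camera('scene');cv2.imwrite('pics/s4.png',cv2.resize(i[120:240,170:330],(800,600),interpolation=cv2.INTER_CUBIC))
E
```

```text
eef_pos: [0.5416, -0.1187, -0.0074]
wrist_force: [-13.2, 4.3, 30.6]
grasp_force: 15.7
eef_pos: [0.5417, -0.1187, -0.0076]
wrist_force: [-26.9, 8.7, 65.0]
grasp_force: 32.3
```

View pics/s4.png

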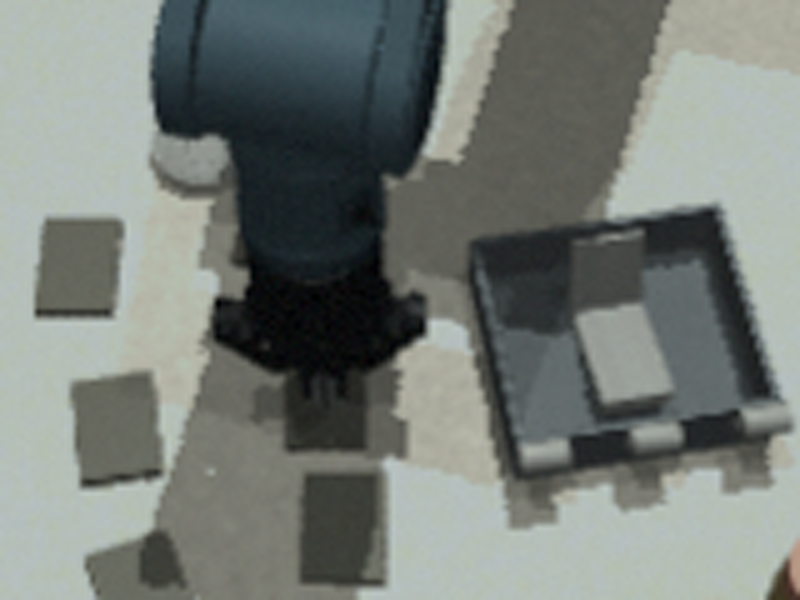

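Contact with the tile's top came at TCP −7.3 mm, so the real fingertips stand about 16 mm behind the TCP when shut. I'll back off, open, and go down by feel from that.

```bash
python3 -m handwheel '[[0,0,0,0,0,-0.03,0],[0,0,0,0,0,0,0.75],[0,0,0,0,0,0,0.75],[0,0,0,0,0,0,0.75],[0,0,0,0,0,0,0.75],[0,0,0,0,0,0,0.75],[0,0,0,0,0,0,0.75],[0,0,0,0,0,0,0.75]]' | grep -E 'pos|force|open'
python3 -m handwheel '[[0,0,0,0,0,0.006,0.75],[0,0,0,0,0,0.006,0.75],[0,0,0,0,0,0.006,0.75],[0,0,0,0,0,0.006,0.75],[0,0,0,0,0,0.006,0.75],[0,0,0,0,0,0.006,0.75],[0,0,0,0,0,0,0.75],[0,0,0,0,0,0,0.75]]' | grep -E 'pos|force|open'
```

```text
eef_pos: [0.5413, -0.1185, -0.0055]
wrist_force: [-0.4, 0.2, 0.7]
opening: 0.749
grasp_force: 0.0
eef_pos: [0.5414, -0.1186, -0.0161]
wrist_force: [-0.3, 0.5, 0.1]
opening: 0.75
grasp_force: 0.0
```

```bash
python3 -m handwheel '[[0,0,0,0,0,0.006,0.75],[0,0,0,0,0,0,0.75],[0,0,0,0,0,0,0.5],[0,0,0,0,0,0,0.5],[0,0,0,0,0,0,0],[0,0,0,0,0,0,0],[0,0,0,0,0,0,0],[0,0,0,0,0,0,0]]' | grep -E 'pos|force|open'
```

```text
eef_pos: [0.5419, -0.1188, -0.0174]
wrist_force: [-0.4, 0.3, 5.3]
opening: 0.565
grasp_force: 62.3
```

```bash
python3 -m handwheel '[[0,0,0,0,0,-0.003,0.75],[0,0,0,0,0,0,0.75],[0,0,0,0,0,0,0.75],[0,0,0,0.02,0,0,0.75],[0,0,0,0.02,0,0,0.75],[0,0,0,0,0,0,0],[0,0,0,0,0,0,0],[0,0,0,0,0,0,0]]' | grep -E 'pos|force|open'
python3 -m handwheel '[[0,0,0,0,0,0,0],[0,0,0,0,0,-0.03,0],[0,0,0,0,0,-0.1,0],[0,0,0,0,0,-0.1,0],[0,0,0,0,0,-0.1,0],[0,0,0,0,0,-0.1,0],[0,0,0,0,0,0,0],[0,0,0,0,0,0,0]]' | grep -E 'pos|rot|force|open'
```

```text
eef_pos: [0.5545, -0.1211, -0.0162]
wrist_force: [2.4, 0.1, 3.2]
opening: 0.561
grasp_force: 61.9
eef_pos: [0.5529, -0.1205, 0.1124]
eef_rot: [0.0, 0.996, -0.085, -0.0]
wrist_force: [-0.7, 0.7, -0.7]
opening: 0.561
grasp_force: 62.1
```

```bash
cat >> h.py <<'E'
from scipy.spatial.transform import Rotation as Ro
YAW=-1.15;COR=np.array([.5173,.0629,.0156])
def down(yaw,tilt=0): return (Ro.from_euler('z',yaw,degrees=True)*Ro.from_euler('x',180,degrees=True)*Ro.from_euler('y',tilt,degrees=True)).as_matrix()
def delta(t,Rt):
    p,R,o=pose();rv=Ro.from_matrix(R.T@Rt).as_rotvec()/np.pi
    print('t',o['time_s'],'turn',rv.round(4),'shift after turn',(Rt.T@(np.array(t)-p)/.3).round(4),'shift now',(R.T@(np.array(t)-p)/.3).round(4))
def shelf(n,off,back,lift,dbot=-.0166):
    R=down(YAW,15);u=R[:,0];nr=-R[:,2]
    return COR+u*(.035+off+back)+nr*(.009*(n-1)+dbot+lift),R
E
python3 -c "
from h import *
delta(*shelf(1,.012,.006,.05))"
```

```text
t 16.6 turn [ 0.0063  0.0832 -0.0477] shift after turn [-0.0332 -0.6088  0.1663] shift now [-0.0806 -0.6035  0.1692]
```

```bash
python3 -m handwheel '[[0,0,-0.024,0,0,0,0],[0,0,-0.024,0,0,0,0],[0,0.0416,0,0,0,0,0],[0,0.0416,0,0,0,0,0],[0,0,0,-0.0066,-0.1218,0,0],[0,0,0,-0.0066,-0.1218,0,0],[0,0,0,-0.0066,-0.1218,0,0],[0,0,0,-0.0066,-0.1218,0,0]]' | grep -E 'pos|rot|force|open'
python3 -m handwheel '[[0,0,0,-0.0066,-0.1218,0,0],[0,0,0,0,0,0.083,0],[0,0,0,0,0,0.083,0],[0,0,0,0,0,0,0],[0,0,0,0,0,0,0],[0,0,0,0,0,0,0],[0,0,0,0,0,0,0],[0,0,0,0,0,0,0]]' | grep -E 'pos|rot|force|open'
python3 - <<'E'
from h import *
delta(*shelf(1,.012,.006,.0))
w=ctrl.camera('wrist');s=ctrl.camera('scene');cv2.imwrite('pics/w5.png',w);cv2.imwrite('pics/s5.png',s)
c=np.hstack([cv2.resize(w[130:330,100:400],(450,300)),cv2.resize(s[120:220,250:350],(300,300),interpolation=cv2.INTER_CUBIC)]);cv2.imwrite('pics/c5.png',cv2.convertScaleAbs(c,alpha=1.5))
E
```

```text
eef_pos: [0.5463, 0.027, 0.1078]
eef_rot: [0.001, 0.992, -0.01, 0.128]
wrist_force: [-0.3, 0.6, -1.5]
opening: 0.558
grasp_force: 62.1
eef_pos: [0.5608, 0.0616, 0.0625]
eef_rot: [0.001, 0.991, -0.01, 0.131]
wrist_force: [0.3, -0.4, -0.3]
opening: 0.559
grasp_force: 62.3
t 18.2 turn [ 0.0001 -0.0004 -0.0001] shift after turn [-0.0038 -0.0013  0.1687] shift now [-0.004  -0.0014  0.1687]
```

View pics/c5.png

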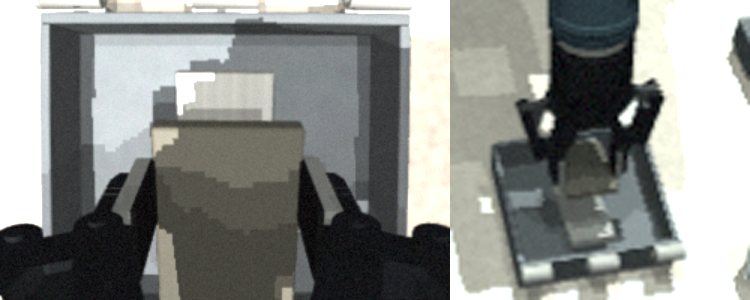

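The tile hangs square over the shelf (tile 152–302, shelf 177–272, same centre). Lowering.

```bash
python3 -m handwheel '[[0,0,0,-0.002,0,0.05,0],[0,0,0,0,0,0.05,0],[0,0,0,0,0,0.04,0],[0,0,0,0,0,0.015,0],[0,0,0,0,0,0.005,0],[0,0,0,0,0,0,0],[0,0,0,0,0,0,0],[0,0,0,0,0,0,0]]' | grep -E 'pos|rot|force|open'
python3 -m handwheel '[[0,0,0,-0.006,0,0,0],[0,0,0,-0.006,0,0,0],[0,0,0,-0.006,0,0,0],[0,0,0,0,0,0,0],[0,0,0,0,0,0,0],[0,0,0,0,0,0,0],[0,0,0,0,0,0,0],[0,0,0,0,0,0,0]]' | grep -E 'pos|rot|force|open'
python3 -c "
from h import *
delta(*shelf(1,.012,.0,.0))"
```

```text
eef_pos: [0.5725, 0.0617, 0.0155]
eef_rot: [0.001, 0.991, -0.01, 0.131]
wrist_force: [0.1, 0.8, -0.3]
opening: 0.559
grasp_force: 65.0
eef_pos: [0.5669, 0.0618, 0.0135]
eef_rot: [0.001, 0.991, -0.01, 0.13]
wrist_force: [0.8, -0.6, -1.7]
opening: 0.555
grasp_force: 65.0
t 19.9 turn [-0.      0.0002 -0.    ] shift after turn [-0.0011 -0.0004  0.0057] shift now [-0.0011 -0.0004  0.0057]
```

```bash
python3 -m handwheel '[[0,0,0,-0.004,0,0,0],[0,0,0,-0.004,0,0,0],[0,0,0,0,0,0,0],[0,0,0,0,0,0,0],[0,0,0,0,0,0,0],[0,0,0,0,0,0,0],[0,0,0,0,0,0,0],[0,0,0,0,0,0,0]]' | grep -E 'pos|force|open'
python3 -m handwheel '[[0,0,0,0,0,0.003,0],[0,0,0,0,0,0.003,0],[0,0,0,0,0,0.003,0],[0,0,0,0,0,0,0],[0,0,0,0,0,0,0],[0,0,0,0,0,0,0],[0,0,0,0,0,0,0],[0,0,0,0,0,0,0]]' | grep -E 'pos|force|open'
```

```text
eef_pos: [0.5667, 0.0618, 0.0141]
wrist_force: [5.4, 0.7, -0.3]
opening: 0.563
grasp_force: 64.8
eef_pos: [0.5673, 0.0616, 0.0117]
wrist_force: [5.3, 0.8, 3.1]
opening: 0.563
grasp_force: 65.3
```

```bash
cat >> h.py <<'E'
TI={'E':(541.5,-118.5,-9.8),'B':(631.5,-123.3,-11.2),'A':(538.5,-246,0.5),'D':(411,-124,-17.5),'F':(417.5,-254,-11),'C':(650.5,-244.3,9.6)}
def pick(k,z=-.0165,off=.012):
    x,y,w=TI[k];R=down(w);return np.array([x/1000,y/1000,z])+R[:,0]*off,R
E
python3 -m handwheel '[[0,0,0,0,0,0,0.85],[0,0,0,0,0,0,0.85],[0,0,0,0,0,0,0.85],[0,0,0,0,0,0,0.85],[0,0,0,0,0,-0.1,0.85],[0,0,0,0,0,-0.13,0.85],[0,0,0,0,0,-0.13,0.85],[0,0,0,0,0,0,0.85]]' | grep -E 'pos|force|open'
python3 -c "
from h import *
cv2.imwrite('pics/w6.png',ctrl.camera('wrist'))
delta(*pick('B'))"
```

```text
eef_pos: [0.54, 0.0623, 0.12]
wrist_force: [2.0, 0.4, -0.1]
opening: 0.849
grasp_force: 0.0
t 22.35 turn [-0.0073 -0.0848  0.0556] shift after turn [0.4628 0.5469 0.4468] shift now [0.2294 0.6191 0.5264]
```

View pics/w6.png

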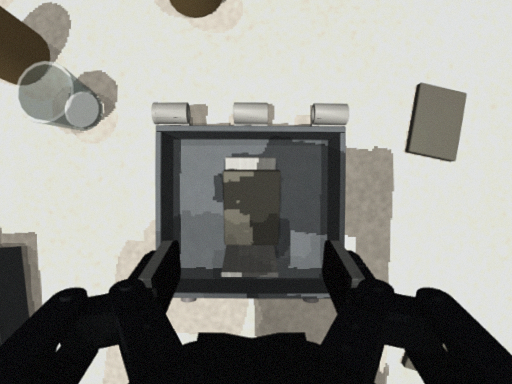

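First tile is on the shelf against the backstop (223–280, 170–245). On to tile B.

```bash
python3 -m handwheel '[[-0.0024,-0.0283,0.0185,0,0,0,0.85],[-0.0024,-0.0283,0.0185,0,0,0,0.85],[-0.0024,-0.0283,0.0185,0,0,0,0.85],[0,0,0,0.0926,0.1094,0,0.85],[0,0,0,0.0926,0.1094,0,0.85],[0,0,0,0.0926,0.1094,0,0.85],[0,0,0,0.0926,0.1094,0,0.85],[0,0,0,0.0926,0.1094,0,0.85]]' | grep -E 'pos|rot|force'
python3 -m handwheel '[[0,0,0,0,0,0.14,0.8],[0,0,0,0,0,0.14,0.8],[0,0,0,0,0,0.12,0.8],[0,0,0,0,0,0.0468,0.8],[0,0,0,0,0,0,0.8],[0,0,0,0,0,0,0],[0,0,0,0,0,0,0],[0,0,0,0,0,0,0]]' | grep -E 'pos|rot|force|open'
python3 -m handwheel '[[0,0,0,0,0,0,0],[0,0,0,0,0,0,0],[0,0,0,0,0,-0.05,0],[0,0,0,0,0,-0.13,0],[0,0,0,0,0,-0.13,0],[0,0,0,0,0,-0.13,0],[0,0,0,0,0,0,0],[0,0,0,0,0,0,0]]' | grep -E 'pos|rot|force|open'
python3 -c "
from h import *
delta(*shelf(2,.012,.006,.05))"
```

```text
eef_pos: [0.6414, -0.1267, 0.1113]
eef_rot: [-0.001, 0.995, -0.098, -0.005]
wrist_force: [0.2, 0.4, 0.1]
grasp_force: 0.0
eef_pos: [0.6422, -0.1257, -0.0188]
eef_rot: [0.0, 0.995, -0.097, -0.002]
wrist_force: [-0.3, 0.2, 7.9]
opening: 0.563
grasp_force: 65.9
eef_pos: [0.6424, -0.1257, 0.1135]
eef_rot: [0.0, 0.995, -0.097, -0.002]
wrist_force: [-0.3, 0.2, -1.3]
opening: 0.561
grasp_force: 62.2
t 24.75 turn [ 0.0074  0.0842 -0.0554] shift after turn [-0.3228 -0.6202  0.0626] shift now [-0.3987 -0.5593  0.145 ]
```

```bash
python3 -m handwheel '[[0.0025,0.0281,-0.0185,0,0,0,0],[0.0025,0.0281,-0.0185,0,0,0,0],[0.0025,0.0281,-0.0185,0,0,0,0],[0,0,0,-0.0646,-0.124,0,0],[0,0,0,-0.0646,-0.124,0,0],[0,0,0,-0.0646,-0.124,0,0],[0,0,0,-0.0646,-0.124,0,0],[0,0,0,-0.0646,-0.124,0,0]]' | grep -E 'pos|rot|force'
python3 -m handwheel '[[0,0,0,0,0,0.0626,0],[0,0,0,0,0,0.05,0],[0,0,0,0,0,0.05,0],[0,0,0,0,0,0.03,0],[0,0,0,0,0,0.015,0],[0,0,0,0,0,0,0],[0,0,0,0,0,0,0],[0,0,0,0,0,0,0]]' | grep -E 'pos|rot|force|open'
python3 -c "
from h import *
delta(*shelf(2,.012,.0,.0))"
```

```text
eef_pos: [0.549, 0.0637, 0.0848]
eef_rot: [0.001, 0.992, -0.01, 0.127]
wrist_force: [0.8, 0.5, -0.4]
grasp_force: 62.2
eef_pos: [0.5682, 0.062, 0.0276]
eef_rot: [0.001, 0.991, -0.01, 0.13]
wrist_force: [-0.0, -0.4, -1.6]
opening: 0.563
grasp_force: 62.2
t 26.35 turn [-0.0003  0.0004 -0.0001] shift after turn [-0.0174  0.0003  0.0199] shift now [-0.0174  0.0003  0.0199]
```

```bash
python3 -m handwheel '[[0,0,0,0,0,0.008,0],[0,0,0,-0.006,0,0,0],[0,0,0,-0.006,0,0,0],[0,0,0,-0.006,0,0,0],[0,0,0,-0.005,0,0,0],[0,0,0,-0.004,0,0,0],[0,0,0,0,0,0,0],[0,0,0,0,0,0,0]]' | grep -E 'pos|force|open'
python3 -m handwheel '[[0,0,0,0,0,0.003,0],[0,0,0,0,0,0.003,0],[0,0,0,0,0,0.003,0],[0,0,0,0,0,0.003,0],[0,0,0,0,0,0.003,0],[0,0,0,0,0,0,0],[0,0,0,0,0,0,0],[0,0,0,0,0,0,0]]' | grep -E 'pos|force|open'
python3 -c "
from h import *
delta(*shelf(2,.012,.0,.0))"
```

```text
eef_pos: [0.5626, 0.0621, 0.0237]
wrist_force: [6.0, 1.4, -2.1]
opening: 0.563
grasp_force: 62.2
eef_pos: [0.5637, 0.0619, 0.0195]
wrist_force: [5.1, -0.1, 3.5]
opening: 0.563
grasp_force: 62.7
t 27.95 turn [-0.0002 -0.0006 -0.0001] shift after turn [ 0.0039 -0.0003 -0.0023] shift now [ 0.0039 -0.0003 -0.0023]
```

```bash
sed -i 's/z=-.0165,off/z=-.0152,off/' h.py
python3 -m handwheel '[[0,0,0,0,0,0,0.85],[0,0,0,0,0,0,0.85],[0,0,0,0,0,0,0.85],[0,0,0,0,0,0,0.85],[0,0,0,0,0,-0.1,0.85],[0,0,0,0,0,-0.13,0.85],[0,0,0,0,0,-0.13,0.85],[0,0,0,0,0,0,0.85]]' | grep -E 'pos|force|open'
python3 -c "
from h import *
delta(*pick('A'))"
```

```text
eef_pos: [0.5367, 0.0625, 0.128]
wrist_force: [1.8, 0.2, 0.3]
opening: 0.853
grasp_force: 0.0
t 28.75 turn [ 0.0011 -0.0854 -0.009 ] shift after turn [0.0372 1.0284 0.4772] shift now [-0.0625  1.0271  0.4775]
```

```bash
python3 -m handwheel '[[0.0005,-0.0427,-0.0045,0,0,0,0.85],[0.0005,-0.0427,-0.0045,0,0,0,0.85],[0,0,0,0.0053,0.147,0,0.85],[0,0,0,0.0053,0.147,0,0.85],[0,0,0,0.0053,0.147,0,0.85],[0,0,0,0.0053,0.147,0,0.85],[0,0,0,0.0053,0.147,0,0.85],[0,0,0,0.0053,0.147,0,0.85]]' | grep -E 'pos|rot|force'
python3 -m handwheel '[[0,0,0,0.0053,0.147,0,0.8],[0,0,0,0,0,0.14,0.8],[0,0,0,0,0,0.14,0.8],[0,0,0,0,0,0.12,0.8],[0,0,0,0,0,0.0772,0.8],[0,0,0,0,0,0,0.8],[0,0,0,0,0,0,0],[0,0,0,0,0,0,0]]' | grep -E 'pos|rot|force|open'
python3 -m handwheel '[[0,0,0,0,0,0,0],[0,0,0,0,0,0,0],[0,0,0,0,0,0,0],[0,0,0,0,0,-0.05,0],[0,0,0,0,0,-0.14,0],[0,0,0,0,0,-0.14,0],[0,0,0,0,0,-0.14,0],[0,0,0,0,0,0,0]]' | grep -E 'pos|rot|force|open'
python3 -c "
from h import *
delta(*shelf(3,.012,.006,.03))"
```

```text
eef_pos: [0.5451, -0.2033, 0.1211]
eef_rot: [-0.001, 1.0, 0.004, -0.005]
wrist_force: [1.3, 0.7, 0.5]
grasp_force: 0.0
eef_pos: [0.548, -0.2471, -0.0189]
eef_rot: [0.001, 1.0, 0.004, -0.003]
wrist_force: [-3.5, 1.1, 19.4]
opening: 0.569
grasp_force: 68.8
eef_pos: [0.5513, -0.2482, 0.1268]
eef_rot: [0.003, 1.0, 0.004, 0.0]
wrist_force: [-0.3, -0.5, -0.3]
opening: 0.562
grasp_force: 62.5
t 31.15 turn [0.0006 0.0832 0.0094] shift after turn [-0.0487 -1.0345  0.2185] shift now [ 0.0393 -1.0351  0.2178]
```

```bash
sed -i 's/z=-.0152,off/z=-.0138,off/' h.py
python3 -m handwheel '[[0.0003,0.0416,0.0047,0,0,0,0],[0.0003,0.0416,0.0047,0,0,0,0],[0,0,0,-0.007,-0.1478,0,0],[0,0,0,-0.007,-0.1478,0,0],[0,0,0,-0.007,-0.1478,0,0],[0,0,0,-0.007,-0.1478,0,0],[0,0,0,-0.007,-0.1478,0,0],[0,0,0,-0.007,-0.1478,0,0]]' | grep -E 'pos|rot|force'
python3 -m handwheel '[[0,0,0,-0.007,-0.1478,0,0],[0,0,0,0,0,0.1,0],[0,0,0,0,0,0.1,0],[0,0,0,0,0,0.06,0],[0,0,0,0,0,0.03,0],[0,0,0,0,0,0,0],[0,0,0,0,0,0,0],[0,0,0,0,0,0,0]]' | grep -E 'pos|rot|force|open'
python3 -c "
from h import *
delta(*shelf(3,.012,.0,.0))"
```

```text
eef_pos: [0.5397, 0.0221, 0.1175]
eef_rot: [-0.002, 0.992, -0.011, 0.125]
wrist_force: [1.7, 1.1, -0.7]
grasp_force: 62.4
eef_pos: [0.5618, 0.0645, 0.0348]
eef_rot: [-0.002, 0.992, -0.011, 0.126]
wrist_force: [-0.8, -0.1, -1.2]
opening: 0.563
grasp_force: 62.4
t 32.75 turn [-0.0018  0.0027 -0.0007] shift after turn [-0.0031  0.0085  0.0189] shift now [-0.003   0.0086  0.0189]
```

```bash
python3 -m handwheel '[[-0.0018,0.0027,-0.0007,0.004,0.0085,0,0],[0,0,0,0,0,0.005,0],[0,0,0,0,0,0.005,0],[0,0,0,-0.006,0,0,0],[0,0,0,-0.005,0,0,0],[0,0,0,-0.004,0,0,0],[0,0,0,0,0,0,0],[0,0,0,0,0,0,0]]' | grep -E 'pos|force|open'
python3 -m handwheel '[[0,0,0,0,0,0.003,0],[0,0,0,0,0,0.003,0],[0,0,0,0,0,0.003,0],[0,0,0,0,0,0.003,0],[0,0,0,0,0,0,0],[0,0,0,0,0,0,0],[0,0,0,0,0,0,0],[0,0,0,0,0,0,0]]' | grep -E 'pos|force|open'
python3 -c "
from h import *
delta(*shelf(3,.012,.0,.0))"
```

```text
eef_pos: [0.5603, 0.0622, 0.031]
wrist_force: [4.6, 0.4, -1.5]
opening: 0.566
grasp_force: 62.2
eef_pos: [0.5612, 0.062, 0.0275]
wrist_force: [5.2, -0.1, 3.7]
opening: 0.57
grasp_force: 62.7
t 34.35 turn [ 0.0001 -0.0004  0.0001] shift after turn [ 0.0052 -0.0002 -0.0042] shift now [ 0.0052 -0.0002 -0.0042]
```

```bash
python3 -m handwheel '[[0,0,0,0,0,0,0.85],[0,0,0,0,0,0,0.85],[0,0,0,0,0,0,0.85],[0,0,0,0,0,-0.1,0.85],[0,0,0,0,0,-0.13,0.85],[0,0,0,0,0,-0.1,0.85],[0,0,0,0,0,0,0.85],[0,0,0,0,0,0,0.85]]' | grep -E 'pos|force|open'
python3 -c "
from h import *
delta(*pick('D'))"
```

```text
eef_pos: [0.5343, 0.0628, 0.1225]
wrist_force: [-0.4, -0.1, -0.2]
opening: 0.852
grasp_force: 0.0
t 35.15 turn [-0.0119 -0.0826  0.0904] shift after turn [-0.1646  0.7173  0.4542] shift now [-0.4652  0.6419  0.3458]
```

```bash
python3 -m handwheel '[[-0.004,-0.0275,0.0301,0,0,0,0.85],[-0.004,-0.0275,0.0301,0,0,0,0.85],[-0.004,-0.0275,0.0301,0,0,0,0.85],[0,0,0,-0.0329,0.1435,0,0.85],[0,0,0,-0.0329,0.1435,0,0.85],[0,0,0,-0.0329,0.1435,0,0.85],[0,0,0,-0.0329,0.1435,0,0.85],[0,0,0,-0.0329,0.1435,0,0.85]]' | grep -E 'pos|rot|force'
python3 -m handwheel '[[0,0,0,0,0,0.14,0.8],[0,0,0,0,0,0.14,0.8],[0,0,0,0,0,0.12,0.8],[0,0,0,0,0,0.0342,0.8],[0,0,0,0,0,0,0.8],[0,0,0,0,0,0,0.8],[0,0,0,0,0,0,0.8],[0,0,0,0,0,0,0.8]]' | grep -E 'pos|rot|force|open'
python3 -c "
from h import *
delta(*pick('D',-.0162))"
```

```text
eef_pos: [0.4205, -0.1282, 0.1204]
eef_rot: [-0.001, 0.988, -0.152, -0.002]
wrist_force: [1.1, -0.2, 0.6]
grasp_force: 0.0
eef_pos: [0.4241, -0.1284, -0.0063]
eef_rot: [0.001, 0.988, -0.152, 0.001]
wrist_force: [0.8, 0.2, 0.6]
opening: 0.8
grasp_force: 0.0
t 36.75 turn [ 0.0004 -0.001   0.0002] shift after turn [-0.006  -0.0009  0.0331] shift now [-0.0061 -0.0009  0.0331]
```

```bash
python3 -m handwheel '[[0,0,0,-0.006,0,0.018,0.8],[0,0,0,0,0,0.015,0.8],[0,0,0,0,0,0,0],[0,0,0,0,0,0,0],[0,0,0,0,0,0,0],[0,0,0,0,0,0,0],[0,0,0,0,0,0,0],[0,0,0,0,0,0,0]]' | grep -E 'pos|rot|force|open'
python3 -m handwheel '[[0,0,0,0,0,-0.05,0],[0,0,0,0,0,-0.14,0],[0,0,0,0,0,-0.14,0],[0,0,0,0,0,-0.14,0],[0,0,0,0,0,0,0],[0,0,0,0,0,0,0],[0,0,0,0,0,0,0],[0,0,0,0,0,0,0]]' | grep -E 'pos|rot|force|open'
python3 -c "
from h import *
delta(*shelf(4,.012,.012,.03))"
```

```text
eef_pos: [0.421, -0.1272, -0.0175]
eef_rot: [0.0, 0.988, -0.152, -0.0]
wrist_force: [-1.1, 0.3, 4.6]
opening: 0.563
grasp_force: 62.3
eef_pos: [0.4199, -0.1265, 0.1216]
eef_rot: [-0.001, 0.988, -0.152, -0.002]
wrist_force: [-0.1, -0.3, -1.0]
opening: 0.566
grasp_force: 62.3
t 38.35 turn [ 0.0116  0.0838 -0.0903] shift after turn [ 0.4067 -0.6377  0.2873] shift now [ 0.2694 -0.7433  0.1718]
```

```bash
python3 -m handwheel '[[0.0039,0.0279,-0.0301,0,0,0,0],[0.0039,0.0279,-0.0301,0,0,0,0],[0.0039,0.0279,-0.0301,0,0,0,0],[0,0,0,0.0813,-0.1275,0,0],[0,0,0,0.0813,-0.1275,0,0],[0,0,0,0.0813,-0.1275,0,0],[0,0,0,0.0813,-0.1275,0,0],[0,0,0,0.0813,-0.1275,0,0]]' | grep -E 'pos|rot|force'
python3 -m handwheel '[[0,0,0,0,0,0.12,0],[0,0,0,0,0,0.12,0],[0,0,0,0,0,0.07,0],[0,0,0,0,0,0.035,0],[0,0,0,0,0,0,0],[0,0,0,0,0,0,0],[0,0,0,0,0,0,0],[0,0,0,0,0,0,0]]' | grep -E 'pos|rot|force|open'
python3 -c "
from h import *
delta(*shelf(4,.012,.0,.0))"
```

```text
eef_pos: [0.5425, 0.0634, 0.1536]
eef_rot: [0.002, 0.991, -0.01, 0.131]
wrist_force: [1.2, -1.0, -0.2]
grasp_force: 62.3
eef_pos: [0.5705, 0.0608, 0.0566]
eef_rot: [0.002, 0.991, -0.01, 0.133]
wrist_force: [0.8, -1.1, -1.0]
opening: 0.565
grasp_force: 62.3
t 39.95 turn [ 0.0005 -0.0017  0.0001] shift after turn [-0.05   -0.0034  0.0513] shift now [-0.0502 -0.0035  0.051 ]
```

```bash
python3 -m handwheel '[[0.0005,-0.0017,0,0,-0.0034,0.02,0],[0,0,0,-0.012,0,0.015,0],[0,0,0,-0.012,0,0.01,0],[0,0,0,-0.012,0,0,0],[0,0,0,-0.008,0,0,0],[0,0,0,-0.006,0,0,0],[0,0,0,-0.006,0,0,0],[0,0,0,0,0,0,0]]' | grep -E 'pos|force|open'
python3 -m handwheel '[[0,0,0,0,0,0.003,0],[0,0,0,0,0,0.003,0],[0,0,0,0,0,0.003,0],[0,0,0,0,0,0.003,0],[0,0,0,0,0,0,0],[0,0,0,0,0,0,0],[0,0,0,0,0,0,0],[0,0,0,0,0,0,0]]' | grep -E 'pos|force|open'
python3 -c "
from h import *
delta(*shelf(4,.012,.0,.0))"
```

```text
eef_pos: [0.5601, 0.0621, 0.0398]
wrist_force: [8.2, 2.4, -1.9]
opening: 0.566
grasp_force: 62.6
eef_pos: [0.5609, 0.0618, 0.0366]
wrist_force: [5.5, 0.9, 3.1]
opening: 0.56
grasp_force: 63.2
t 41.55 turn [ 0.0001 -0.0013  0.0002] shift after turn [-0.002  -0.0006 -0.0048] shift now [-0.002  -0.0006 -0.0048]
```

Seated. Next is tile F.

```bash
python3 -m handwheel '[[0,0,0,0,0,0,0.85],[0,0,0,0,0,0,0.85],[0,0,0,0,0,0,0.85],[0,0,0,0,0,-0.1,0.85],[0,0,0,0,0,-0.13,0.85],[0,0,0,0,0,-0.07,0.85],[0,0,0,0,0,0,0.85],[0,0,0,0,0,0,0.85]]' | grep -E 'pos|force|open'
python3 -c "
from h import *
delta(*pick('F'))"
```

```text
eef_pos: [0.5345, 0.0627, 0.1211]
wrist_force: [-0.2, 0.0, -0.9]
opening: 0.851
grasp_force: 0.0
t 42.35 turn [-0.0072 -0.0824  0.0546] shift after turn [-0.1414  1.1108  0.4496] shift now [-0.4342  1.0701  0.3498]
```

```bash
python3 -m handwheel '[[-0.0024,-0.0275,0.0182,0,0,0,0.85],[-0.0024,-0.0275,0.0182,0,0,0,0.85],[-0.0024,-0.0275,0.0182,0,0,0,0.85],[0,0,0,-0.0177,0.1389,0,0.85],[0,0,0,-0.0177,0.1389,0,0.85],[0,0,0,-0.0177,0.1389,0,0.85],[0,0,0,-0.0177,0.1389,0,0.85],[0,0,0,-0.0177,0.1389,0,0.85]]' | grep -E 'pos|rot|force'
python3 -m handwheel '[[0,0,0,-0.0177,0.1389,0,0.85],[0,0,0,-0.0177,0.1389,0,0.85],[0,0,0,-0.0177,0.1389,0,0.85],[0,0,0,0,0,0.14,0.8],[0,0,0,0,0,0.14,0.8],[0,0,0,0,0,0.1,0.8],[0,0,0,0,0,0.05,0.8],[0,0,0,0,0,0,0.8]]' | grep -E 'pos|rot|force|open'
python3 -c "
from h import *
delta(*pick('F',-.0162))"
```

```text
eef_pos: [0.4671, -0.1375, 0.1192]
eef_rot: [-0.001, 0.995, -0.096, -0.002]
wrist_force: [1.0, -1.0, 0.8]
grasp_force: 0.0
eef_pos: [0.4263, -0.2537, -0.012]
eef_rot: [-0.003, 0.995, -0.096, -0.004]
wrist_force: [1.1, 0.6, -0.3]
opening: 0.797
grasp_force: 0.0
t 43.95 turn [-0.0015  0.0026 -0.0002] shift after turn [0.0115 0.0067 0.0141] shift now [0.0116 0.0067 0.014 ]
```

```bash
python3 -m handwheel '[[-0.0015,0.0026,0,0.0115,0.0067,0.008,0.8],[0,0,0,0,0,0.004,0.8],[0,0,0,0,0,0,0],[0,0,0,0,0,0,0],[0,0,0,0,0,0,0],[0,0,0,0,0,0,0],[0,0,0,0,0,0,0],[0,0,0,0,0,0,0]]' | grep -E 'pos|rot|force|open'
python3 -m handwheel '[[0,0,0,0,0,-0.05,0],[0,0,0,0,0,-0.14,0],[0,0,0,0,0,-0.14,0],[0,0,0,0,0,-0.14,0],[0,0,0,0,0,0,0],[0,0,0,0,0,0,0],[0,0,0,0,0,0,0],[0,0,0,0,0,0,0]]' | grep -E 'pos|rot|force|open'
python3 -c "
from h import *
delta(*shelf(5,.012,.008,.03))"
```

```text
eef_pos: [0.4357, -0.2613, -0.0073]
eef_rot: [0.005, 0.995, -0.096, 0.007]
wrist_force: [1.3, 4.2, 20.8]
opening: 0.001
grasp_force: 10.5
eef_pos: [0.4305, -0.2574, 0.1283]
eef_rot: [0.002, 0.995, -0.096, 0.002]
wrist_force: [0.1, -0.1, -0.3]
opening: 0.002
grasp_force: 0.0
t 45.55 turn [ 0.0084  0.0815 -0.0543] shift after turn [ 0.3447 -1.0731  0.2673] shift now [ 0.2115 -1.1267  0.1664]
```

```bash
python3 -m handwheel '[[0,0,0,-0.1,0,-0.05,0.8],[0,0,0,-0.1,0,-0.05,0.8],[0,0,0,0,0,-0.05,0.8],[0,0,0,0,0,-0.05,0.8],[0,0,0,0,0,0,0.8],[0,0,0,0,0,0,0.8],[0,0,0,0,0,0,0.8],[0,0,0,0,0,0,0.8]]' | grep -E 'pos|rot|force|open'
python3 - <<'E'
from h import *
m=ctrl.camera_model('wrist');i=ctrl.camera('wrist');cv2.imwrite('pics/w7.png',i)
for b,C in((31,5),(61,8),(91,8),(121,12)):
  [print('w',r) for r in rects(i,m,.009,0,0,50,70,b,C,.12)]
cv2.imwrite('pics/t7.png',ctrl.camera('top'));s=ctrl.camera('scene')
for b,C in((31,5),(61,8)):[print('s',r) for r in rects(s,ctrl.camera_model('scene'),.009,0,0,50,70,b,C,.16)]
E
```

```text
eef_pos: [0.3717, -0.2458, 0.188]
eef_rot: [0.002, 0.995, -0.096, 0.003]
wrist_force: [0.2, -0.3, 0.1]
opening: 0.8
grasp_force: 0.0
s ([653.8, -248.0, 53.1, 76.6, 9.7], [198.4, 239.1])
s ([1011.8, 32.6, 57.9, 60.2, 171.8], [326.8, 345.3])
s ([653.9, -247.5, 54.2, 78.4, 9.6], [198.4, 239.1])
s ([475.1, -320.3, 50.9, 80.2, 137.2], [168.0, 190.2])
```

```bash
python3 -c "
import cv2;i=cv2.imread('pics/w7.png');cv2.imwrite('pics/w7b.png',cv2.convertScaleAbs(cv2.resize(i,(800,600),interpolation=cv2.INTER_CUBIC),alpha=1.3))"
```

```text
(no output)
```

View pics/w7b.png

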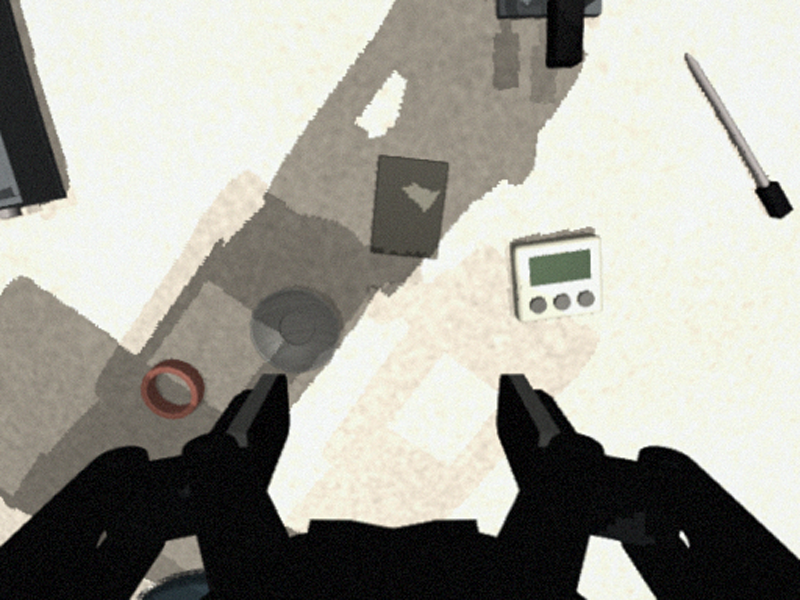

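The tile lies unhurt at (409,206), corners (378,155), (449,162), (437,258) and (370,248). I'll grip again 1–2 mm lower.

```bash
python3 - <<'E'
from h import *
m=ctrl.camera_model('wrist')
w=plane(m,np.array([(378,155),(449,162),(437,258),(370,248)])*.64,.009)*1000
d=(w[0]+w[1]-w[2]-w[3])/2;x,y=w.mean(0)[:2];yaw=np.degrees(np.arctan2(d[1],d[0]));print(x,y,yaw,np.linalg.norm(d),np.linalg.norm((w[0]+w[3]-w[1]-w[2])/2))
TI['F']=(x,y,yaw);delta(*pick('F',-.0165))
E
```

```text
413.8967932146211 -266.97947643091356 -16.558364810303832 67.64718504133445 50.23876084828333
t 46.5 turn [ 0.0012 -0.0022  0.0309] shift after turn [0.1939 0.027  0.6838] shift now [0.1857 0.0428 0.6853]
```

```bash
python3 -m handwheel '[[0.0012,-0.0022,0.0309,0,0,0,0.85],[0,0,0,0.097,0.0135,0,0.85],[0,0,0,0.097,0.0135,0,0.85],[0,0,0,0,0,0.14,0.85],[0,0,0,0,0,0.14,0.85],[0,0,0,0,0,0.14,0.85],[0,0,0,0,0,0.14,0.85],[0,0,0,0,0,0.08,0.85]]' | grep -E 'pos|rot|force'
python3 -m handwheel '[[0,0,0,0,0,0,0.8],[0,0,0,0,0,0,0.8],[0,0,0,0,0,0,0.8],[0,0,0,0,0,0,0.8],[0,0,0,0,0,0,0.8],[0,0,0,0,0,0,0.8],[0,0,0,0,0,0,0.8],[0,0,0,0,0,0,0.8]]' | grep -E 'pos|rot|force|open'
python3 -c "
from h import *
TI['F']=(413.9,-267,-16.5)
delta(*pick('F',-.0175))"
```

```text
eef_pos: [0.424, -0.2691, -0.0062]
eef_rot: [-0.001, 0.99, -0.144, -0.001]
wrist_force: [0.0, 0.1, 0.1]
grasp_force: 0.0
eef_pos: [0.4258, -0.2709, -0.0025]
eef_rot: [0.0, 0.99, -0.144, 0.001]
wrist_force: [0.2, 0.1, -0.5]
opening: 0.792
grasp_force: 0.0
t 48.1 turn [ 0.0002 -0.0004 -0.0004] shift after turn [-0.0017 -0.0013  0.05  ] shift now [-0.0018 -0.0013  0.05  ]
```

```bash
python3 -m handwheel '[[0,0,0,0,0,0.02,0.8],[0,0,0,0,0,0.02,0.8],[0,0,0,0,0,0.01,0.8],[0,0,0,0,0,0,0.8],[0,0,0,0,0,0,0.8],[0,0,0,0,0,0,0.5],[0,0,0,0,0,0,0],[0,0,0,0,0,0,0]]' | grep -E 'pos|rot|force|open'
python3 -m handwheel '[[0,0,0,0,0,0,0],[0,0,0,0,0,0,0],[0,0,0,0,0,-0.05,0],[0,0,0,0,0,-0.14,0],[0,0,0,0,0,-0.14,0],[0,0,0,0,0,-0.1,0],[0,0,0,0,0,0,0],[0,0,0,0,0,0,0]]' | grep -E 'pos|rot|force|open'
python3 -c "
from h import *
delta(*shelf(5,.012,.008,.03))"
```

```text
eef_pos: [0.4262, -0.2713, -0.0171]
eef_rot: [0.001, 0.99, -0.144, 0.001]
wrist_force: [-0.7, -0.4, 4.4]
opening: 0.566
grasp_force: 62.2
eef_pos: [0.4258, -0.2708, 0.1115]
eef_rot: [0.001, 0.99, -0.144, 0.001]
wrist_force: [0.1, 0.3, -1.4]
opening: 0.56
grasp_force: 62.3
t 49.7 turn [ 0.0117  0.0823 -0.0851] shift after turn [ 0.3737 -1.1184  0.2173] shift now [ 0.1047 -1.1892  0.1119]
```

```bash
python3 -m handwheel '[[0.0039,0.0274,-0.0284,0,0,0,0],[0.0039,0.0274,-0.0284,0,0,0,0],[0.0039,0.0274,-0.0284,0,0,0,0],[0,0,0,0.0467,-0.1398,0,0],[0,0,0,0.0467,-0.1398,0,0],[0,0,0,0.0467,-0.1398,0,0],[0,0,0,0.0467,-0.1398,0,0],[0,0,0,0.0467,-0.1398,0,0]]' | grep -E 'pos|rot|force'
python3 -m handwheel '[[0,0,0,0.0467,-0.1398,0,0],[0,0,0,0.0467,-0.1398,0,0],[0,0,0,0.0467,-0.1398,0,0],[0,0,0,0,0,0.1,0],[0,0,0,0,0,0.1,0],[0,0,0,0,0,0.05,0],[0,0,0,0,0,0.02,0],[0,0,0,0,0,0,0]]' | grep -E 'pos|rot|force|open'
python3 -m handwheel '[[0,0,0,0,0,0,0],[0,0,0,0,0,0,0],[0,0,0,0,0,0,0],[0,0,0,0,0,0,0],[0,0,0,0,0,0,0],[0,0,0,0,0,0,0],[0,0,0,0,0,0,0],[0,0,0,0,0,0,0]]' | grep -E 'pos|rot|force|open'
python3 -c "
from h import *
delta(*shelf(5,.012,.0,.0))"
```

```text
eef_pos: [0.4962, -0.0604, 0.1275]
eef_rot: [0.0, 0.992, -0.01, 0.128]
wrist_force: [0.8, 0.0, -0.5]
grasp_force: 62.3
eef_pos: [0.5596, 0.0623, 0.0597]
eef_rot: [0.001, 0.992, -0.01, 0.128]
wrist_force: [-0.0, -0.9, -1.0]
opening: 0.557
grasp_force: 62.3
eef_pos: [0.5614, 0.0622, 0.0622]
eef_rot: [0.001, 0.991, -0.01, 0.13]
wrist_force: [-0.1, -0.8, -0.5]
opening: 0.562
grasp_force: 62.3
t 52.1 turn [-0.0003  0.0003 -0.    ] shift after turn [-0.0257  0.0005  0.0474] shift now [-0.0257  0.0006  0.0475]
```

```bash
python3 -m handwheel '[[0,0,0,0,0,0.02,0],[0,0,0,0,0,0.02,0],[0,0,0,-0.01,0,0,0],[0,0,0,-0.01,0,0,0],[0,0,0,-0.006,0,0,0],[0,0,0,-0.006,0,0,0],[0,0,0,0,0,0,0],[0,0,0,0,0,0,0]]' | grep -E 'pos|force|open'
python3 -m handwheel '[[0,0,0,0,0,0.003,0],[0,0,0,0,0,0.003,0],[0,0,0,0,0,0.003,0],[0,0,0,0,0,0.003,0],[0,0,0,0,0,0,0],[0,0,0,0,0,0,0],[0,0,0,0,0,0,0],[0,0,0,0,0,0,0]]' | grep -E 'pos|force|open'
python3 -c "
from h import *
delta(*shelf(5,.012,.0,.0))"
```

```text
eef_pos: [0.5576, 0.0622, 0.0498]
wrist_force: [6.5, 0.9, -1.4]
opening: 0.56
grasp_force: 62.5
eef_pos: [0.5585, 0.0619, 0.0464]
wrist_force: [5.7, -0.1, 4.3]
opening: 0.564
grasp_force: 63.1
t 53.7 turn [-0.0001 -0.0013  0.    ] shift after turn [-0.0027 -0.0005 -0.0009] shift now [-0.0027 -0.0005 -0.0009]
```

```bash
python3 -m handwheel '[[0,0,0,0,0,0,0.85],[0,0,0,0,0,0,0.85],[0,0,0,0,0,0,0.85],[0,0,0,0,0,-0.1,0.85],[0,0,0,0,0,-0.13,0.85],[0,0,0,0,0,-0.05,0.85],[0,0,0,0,0,0,0.85],[0,0,0,0,0,0,0.85]]' | grep -E 'pos|force|open'
python3 -c "
from h import *
delta(*pick('C'))"
```

```text
eef_pos: [0.534, 0.0627, 0.1252]
wrist_force: [-0.6, -0.2, -1.0]
opening: 0.85
grasp_force: 0.0
t 54.5 turn [ 0.0075 -0.0825 -0.0594] shift after turn [0.2522 1.0736 0.4632] shift now [0.314  1.0083 0.5619]
```

```bash
python3 -m handwheel '[[0.0025,-0.0275,-0.0198,0,0,0,0.85],[0.0025,-0.0275,-0.0198,0,0,0,0.85],[0.0025,-0.0275,-0.0198,0,0,0,0.85],[0,0,0,0.0315,0.1342,0,0.85],[0,0,0,0.0315,0.1342,0,0.85],[0,0,0,0.0315,0.1342,0,0.85],[0,0,0,0.0315,0.1342,0,0.85],[0,0,0,0.0315,0.1342,0,0.85]]' | grep -E 'pos|rot|force'
python3 -m handwheel '[[0,0,0,0.0315,0.1342,0,0.85],[0,0,0,0.0315,0.1342,0,0.85],[0,0,0,0.0315,0.1342,0,0.85],[0,0,0,0,0,0.13,0.8],[0,0,0,0,0,0.13,0.8],[0,0,0,0,0,0.12,0.8],[0,0,0,0,0,0.03,0.8],[0,0,0,0,0,0,0.8]]' | grep -E 'pos|rot|force|open'
python3 -m handwheel '[[0,0,0,0,0,0,0.8],[0,0,0,0,0,0,0.8],[0,0,0,0,0,0,0.8],[0,0,0,0,0,0,0.8],[0,0,0,0,0,0,0.8],[0,0,0,0,0,0,0.8],[0,0,0,0,0,0,0.8],[0,0,0,0,0,0,0.8]]' | grep -E 'pos|rot|force|open'
python3 -c "
from h import *
delta(*pick('C',-.0172))"
```

```text
eef_pos: [0.614, -0.1291, 0.123]
eef_rot: [-0.001, 0.996, 0.084, -0.001]
wrist_force: [-0.2, -0.0, 1.2]
grasp_force: 0.0
eef_pos: [0.6605, -0.2409, -0.001]
eef_rot: [-0.002, 0.996, 0.084, -0.002]
wrist_force: [0.2, 0.6, -0.2]
opening: 0.796
grasp_force: 0.0
eef_pos: [0.6629, -0.2423, 0.003]
eef_rot: [0.0, 0.996, 0.084, 0.0]
wrist_force: [-0.3, -0.5, -0.3]
opening: 0.8
grasp_force: 0.0
t 56.9 turn [ 0.     -0.0003  0.    ] shift after turn [-0.002  -0.0004  0.0672] shift now [-0.002  -0.0004  0.0672]
```

```bash
python3 -m handwheel '[[0,0,0,0,0,0.03,0.8],[0,0,0,0,0,0.025,0.8],[0,0,0,0,0,0.012,0.8],[0,0,0,0,0,0,0.8],[0,0,0,0,0,0,0.8],[0,0,0,0,0,0,0.5],[0,0,0,0,0,0,0],[0,0,0,0,0,0,0]]' | grep -E 'pos|rot|force|open'
python3 -m handwheel '[[0,0,0,0,0,0,0],[0,0,0,0,0,0,0],[0,0,0,0,0,-0.05,0],[0,0,0,0,0,-0.14,0],[0,0,0,0,0,-0.14,0],[0,0,0,0,0,-0.12,0],[0,0,0,0,0,0,0],[0,0,0,0,0,0,0]]' | grep -E 'pos|rot|force|open'
python3 -c "
from h import *
delta(*shelf(6,.012,.008,.03))"
```

```text
eef_pos: [0.6637, -0.2427, -0.0162]
eef_rot: [0.0, 0.996, 0.084, 0.001]
wrist_force: [-0.9, -0.6, 2.5]
opening: 0.559
grasp_force: 62.1
eef_pos: [0.6633, -0.2425, 0.1195]
eef_rot: [0.001, 0.996, 0.084, 0.001]
wrist_force: [-1.2, 1.0, -0.9]
opening: 0.563
grasp_force: 62.1
t 58.5 turn [-0.0074  0.0822  0.0595] shift after turn [-0.3959 -1.0081  0.0087] shift now [-0.1855 -1.0615  0.1088]
```

```bash
python3 -m handwheel '[[-0.0025,0.0274,0.0198,0,0,0,0],[-0.0025,0.0274,0.0198,0,0,0,0],[-0.0025,0.0274,0.0198,0,0,0,0],[0,0,0,-0.0495,-0.126,0,0],[0,0,0,-0.0495,-0.126,0,0],[0,0,0,-0.0495,-0.126,0,0],[0,0,0,-0.0495,-0.126,0,0],[0,0,0,-0.0495,-0.126,0,0]]' | grep -E 'pos|rot|force'
python3 -m handwheel '[[0,0,0,-0.0495,-0.126,0,0],[0,0,0,-0.0495,-0.126,0,0],[0,0,0,-0.0495,-0.126,0,0],[0,0,0,0,0,0.03,0],[0,0,0,0,0,0.02,0],[0,0,0,0,0,0,0],[0,0,0,0,0,0,0],[0,0,0,0,0,0,0]]' | grep -E 'pos|rot|force|open'
python3 -c "
from h import *
delta(*shelf(6,.012,.0,.0))"
```

```text
eef_pos: [0.5921, -0.05, 0.0964]
eef_rot: [0.0, 0.992, -0.01, 0.127]
wrist_force: [1.5, 0.7, -0.2]
grasp_force: 62.1
eef_pos: [0.5584, 0.0612, 0.0731]
eef_rot: [0.001, 0.992, -0.011, 0.13]
wrist_force: [-0.4, 0.8, 0.6]
opening: 0.559
grasp_force: 62.1
t 60.1 turn [-0.0001  0.0006 -0.0005] shift after turn [-0.0252 -0.003   0.0551] shift now [-0.0252 -0.003   0.0552]
```

```bash
python3 -m handwheel '[[0,0,-0.0005,0,-0.003,0.025,0],[0,0,0,0,0,0.02,0],[0,0,0,-0.01,0,0.003,0],[0,0,0,-0.01,0,0,0],[0,0,0,-0.006,0,0,0],[0,0,0,-0.006,0,0,0],[0,0,0,0,0,0,0],[0,0,0,0,0,0,0]]' | grep -E 'pos|force|open'
python3 -m handwheel '[[0,0,0,0,0,0.003,0],[0,0,0,0,0,0.003,0],[0,0,0,0,0,0.003,0],[0,0,0,0,0,0.003,0],[0,0,0,0,0,0,0],[0,0,0,0,0,0,0],[0,0,0,0,0,0,0],[0,0,0,0,0,0,0]]' | grep -E 'pos|force|open'
python3 -c "
from h import *
delta(*shelf(6,.012,.0,.0))"
```

```text
eef_pos: [0.5552, 0.063, 0.0586]
wrist_force: [6.5, 0.1, -1.6]
opening: 0.561
grasp_force: 62.4
eef_pos: [0.5561, 0.063, 0.0555]
wrist_force: [6.3, 0.1, 2.4]
opening: 0.56
grasp_force: 63.0
t 61.7 turn [-0.0001 -0.0014  0.0004] shift after turn [-0.0027  0.0029  0.0003] shift now [-0.0027  0.0029  0.0003]
```

```bash
python3 -m handwheel '[[0,0,0,0,0,0,0.85],[0,0,0,0,0,0,0.85],[0,0,0,0,0,0,0.85],[0,0,0,0,0,-0.1,0.85],[0,0,0,0,0,-0.13,0.85],[0,0,0,0,0,-0.13,0.85],[0,0,0,0,0,0,0.85],[0,0,0,0,0,0,0.85]]' | grep -E 'pos|force|open'
python3 -c "
from h import *
cv2.imwrite('pics/w8.png',ctrl.camera('wrist'))"
python3 -m handwheel '[[0,-0.0416,0,0,0,0,1],[0,-0.0416,0,0,0,0,1],[0,0,0,-0.04,-0.13,-0.06,1],[0,0,0,-0.04,-0.13,-0.06,1],[0,0,0,-0.04,-0.13,-0.06,1],[0,0,0,-0.04,-0.13,-0.06,1],[0,0,0,-0.04,-0.13,-0.06,1],[0,0,0,-0.04,-0.13,-0.06,1]]' | grep -E 'pos|rot|force'
python3 -m handwheel '[[0,0,0,0,0,0,1],[0,0,0,0,0,0,1],[0,0,0,0,0,0,1],[0,0,0,0,0,0,1],[0,0,0,0,0,0,1],[0,0,0,0,0,0,1],[0,0,0,0,0,0,1],[0,0,0,0,0,0,1]]' | grep -E 'pos|rot|force'
python3 - <<'E'
from h import *
import json
m=ctrl.camera_model('wrist');i=ctrl.camera('wrist');cv2.imwrite('pics/w9.png',i);json.dump({k:np.array(v).tolist() for k,v in m.items()},open('w9.json','w'))
cv2.imwrite('pics/t9.png',ctrl.camera('top'))
a=cv2.imread('pics/w8.png')[90:300,140:360]
c=np.zeros((600,800,3),np.uint8);c[:384,:512]=i;b=cv2.resize(a,(286,273));c[:273,514:]=b;c=cv2.convertScaleAbs(c,alpha=1.3)[:384];cv2.imwrite('pics/c9.png',c)
E
```

```text
eef_pos: [0.5257, 0.0638, 0.1583]
wrist_force: [-0.4, 0.1, -0.5]
opening: 0.845
grasp_force: 0.0
eef_pos: [0.4566, 0.3001, 0.2639]
eef_rot: [0.001, 1.0, -0.009, -0.003]
wrist_force: [0.7, 0.1, -0.2]
grasp_force: 0.0
eef_pos: [0.4581, 0.2987, 0.2658]
eef_rot: [-0.0, 1.0, -0.009, -0.001]
wrist_force: [1.1, 0.5, -0.0]
grasp_force: 0.0
```

View pics/c9.png

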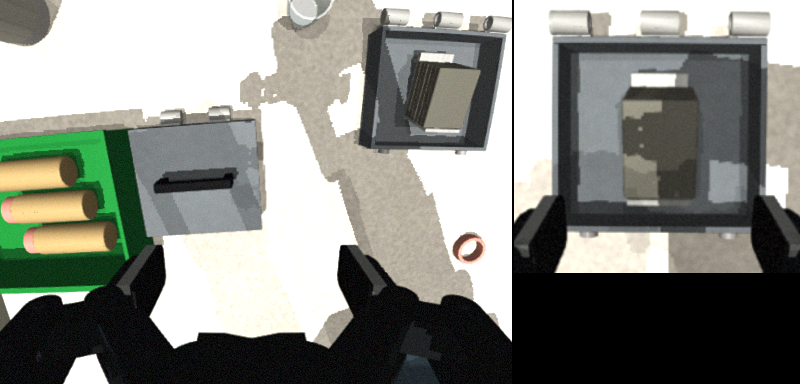

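The pile is six high, square and against the backstop. The lid is at (195,178) in the wrist view, with its handle bar from (156,185) to (234,181) and knuckles at (172,117) and (220,112). I'll work out its pose.

```bash
python3 - <<'E'
from h import *
import json
m={k:np.array(v) for k,v in json.load(open('w9.json')).items()};i=cv2.imread('pics/w9.png');g=cv2.cvtColor(i,cv2.COLOR_BGR2GRAY)
for c in(165,180,195,210,225): print(c,g[164:200,c].tolist())
print(g[184,140:250:2].tolist())
w=plane(m,np.array([(130,128),(256,120),(262,231),(140,238)]),.052)*1000
print('lid top',w.round(1)[:,:2].tolist(),w.mean(0))
for a,b in((0,1),(1,2),(2,3),(3,0)):
  d=w[b]-w[a];print(np.linalg.norm(d).round(1),np.degrees(np.arctan2(d[1],d[0])).round(2))
t=cv2.imread('pics/t9.png');gt=cv2.cvtColor(t,cv2.COLOR_BGR2GRAY);print('top',gt[222:246,94].tolist());print(gt[234,66:124].tolist())
for c in(80,90,100,108): print(c,gt[222:246,c].tolist())
E
```

```text
165 [104, 104, 103, 98, 103, 104, 105, 86, 58, 57, 50, 50, 50, 40, 8, 4, 1, 13, 0, 13, 14, 17, 29, 20, 18, 22, 27, 21, 42, 85, 95, 104, 103, 96, 99, 102]
180 [97, 98, 102, 101, 104, 101, 85, 52, 44, 51, 50, 44, 47, 52, 51, 44, 26, 9, 11, 17, 26, 23, 28, 27, 23, 22, 23, 54, 102, 124, 124, 122, 122, 121, 123, 120]
195 [102, 102, 99, 104, 101, 78, 50, 49, 47, 48, 54, 49, 51, 51, 45, 32, 9, 9, 16, 27, 23, 24, 25, 27, 23, 16, 51, 103, 125, 120, 122, 125, 125, 121, 121, 123]
210 [104, 103, 106, 99, 78, 53, 50, 51, 54, 45, 52, 49, 52, 46, 25, 0, 13, 14, 27, 24, 22, 24, 19, 26, 28, 52, 104, 123, 119, 122, 117, 125, 121, 126, 118, 121]
225 [103, 100, 100, 78, 52, 48, 55, 51, 49, 37, 10, 4, 1, 10, 5, 10, 22, 23, 25, 28, 24, 22, 24, 29, 50, 98, 121, 124, 121, 118, 121, 124, 123, 118, 121, 118]
[116, 108, 99, 101, 101, 98, 96, 36, 12, 13, 19, 8, 15, 21, 24, 13, 23, 27, 26, 27, 26, 23, 24, 26, 27, 27, 26, 20, 32, 27, 27, 21, 29, 25, 24, 22, 31, 22, 28, 22, 27, 22, 28, 21, 30, 11, 33, 87, 97, 101, 102, 98, 92, 90, 94]
lid top [[508.0, 449.1], [513.9, 291.9], [366.5, 285.6], [358.5, 455.0]] [436.71419134 370.40846235  52.        ]
157.4 -87.83
147.6 -177.57
169.6 92.72
149.6 -2.25
top [72, 67, 70, 77, 71, 73, 64, 35, 31, 36, 39, 49, 51, 52, 46, 33, 35, 19, 41, 64, 76, 78, 82, 78]
[28, 27, 26, 24, 25, 28, 23, 27, 22, 25, 23, 17, 24, 26, 23, 14, 23, 23, 30, 33, 36, 32, 35, 52, 59, 55, 62, 54, 51, 67, 67, 49, 38, 37, 30, 29, 24, 14, 17, 22, 30, 24, 77, 84, 76, 82, 52, 38, 35, 38, 62, 78, 80, 84, 116, 133, 131, 132]
80 [72, 75, 74, 47, 21, 23, 20, 14, 19, 26, 23, 18, 23, 27, 28, 14, 15, 25, 29, 20, 38, 72, 81, 82]
90 [74, 72, 66, 73, 53, 29, 16, 24, 25, 28, 26, 49, 59, 58, 43, 36, 22, 31, 26, 27, 70, 83, 81, 81]
100 [72, 71, 69, 73, 71, 71, 75, 40, 30, 25, 24, 31, 30, 30, 24, 31, 30, 17, 48, 68, 68, 65, 69, 64]
108 [82, 77, 80, 74, 73, 81, 79, 55, 63, 75, 68, 64, 77, 76, 70, 77, 71, 77, 81, 70, 63, 67, 65, 63]
```

```bash
python3 - <<'E'
from h import *
import json
m={k:np.array(v) for k,v in json.load(open('w9.json')).items()}
for p in((180,191.0),(180,183.5),(195,190.0),(195,182.5),(210,189.0),(210,181.5),(225,188),(154.5,187),(233,182)): print(p,(plane(m,np.array([p]),.086)*1000).round(1).tolist())
mt=ctrl.camera_model('top');t=cv2.imread('pics/t9.png')
print('tri bar mid',tri([m,mt],[[(194,186.3)],[(90,237.5)]])*1000)
for z in(.08,.086): print('top',[(plane(mt,np.array([p]),z)*1000).round(1).tolist() for p in((80,238),(90,238))])
kn=plane(m,np.array([(160.5,118),(184,117),(209,114),(231,112)]),.012)*1000;print(kn.round(1).tolist())
E
```

```text
(180, 191.0) [[434.7, 384.2, 86.0]]
(180, 183.5) [[443.9, 383.4, 86.0]]
(195, 190.0) [[435.6, 366.1, 86.0]]
(195, 182.5) [[444.8, 365.5, 86.0]]
(210, 189.0) [[436.5, 348.1, 86.0]]
(210, 181.5) [[445.7, 347.6, 86.0]]
(225, 188) [[437.4, 330.2, 86.0]]
(154.5, 187) [[440.2, 414.5, 86.0]]
(233, 182) [[444.6, 320.5, 86.0]]
tri bar mid [440.68991632 359.35067616  69.13405635]
top [[[443.4, 372.1, 80.0]], [[443.6, 344.6, 80.0]]]
top [[[443.5, 370.2, 86.0]], [[443.7, 342.8, 86.0]]]
[[517.9, 421.4, 12.0], [518.3, 389.0, 12.0], [521.5, 354.7, 12.0], [523.5, 324.8, 12.0]]
```

The lid has been knocked about 40 mm towards the green box since the start; the handle is now at (441, 368), lid yaw about +2.5°. I'll turn the tool a quarter turn to grip across the bar.

```bash
python3 -m handwheel '[[0,0,-0.0473,0,0,0,1],[0,0,-0.0473,0,0,0,1],[0,0,-0.0473,0,0,0,1],[0,0,-0.0473,0,0,0,1],[0,0,-0.0473,0,0,0,1],[0,0,-0.0473,0,0,0,1],[0,0,-0.0473,0,0,0,1],[0,0,-0.0473,0,0,0,1]]' | grep -E 'rot'
python3 -m handwheel '[[0,0,-0.0473,0,0,0,1],[0,0,-0.0473,0,0,0,1],[0,0,-0.0473,0,0,0,1],[0,0,0,0,0,0,1],[0,0,0,0,0,0,1],[0,0,0,0,0,0,1],[0,0,0,0,0,0,1],[0,0,0,0,0,0,1]]' | grep -E 'rot|pos'
python3 - <<'E'
from h import *
delta([.4412,.368,.045],down(92.5))
m=ctrl.camera_model('wrist');i=ctrl.camera('wrist');cv2.imwrite('pics/w10.png',i);g=cv2.cvtColor(i,cv2.COLOR_BGR2GRAY)
p=plane  # project predicted bar ends
T=np.array(m['cam_to_world'])
for w in([.4412-.0016,.368+.037,.086],[.4412+.0016,.368-.037,.086],[.4412,.368,.086]):
  c=T[:3,:3].T@(np.array(w)-T[:3,3]);q=cv2.projectPoints(np.array([[c[0],-c[1],-c[2]]]),np.zeros(3),np.zeros(3),np.array(m['camera_matrix']),np.array(m['dist_coeffs']))[0].ravel();print(q.round(1)); r=int(q[1]);u=int(q[0]);print(g[r,u-20:u+20].tolist() if 20<u<490 and 0<r<384 else '')
E
```

```text
eef_rot: [-0.001, 0.832, 0.555, -0.0]
eef_pos: [0.458, 0.299, 0.2658]
eef_rot: [-0.001, 0.691, 0.723, -0.0]
t 65.85 turn [-0.0004 -0.0001  0.0002] shift after turn [ 0.2323 -0.046   0.736 ] shift now [ 0.232  -0.0448  0.7362]
[239.9  74.9]
[91, 86, 87, 88, 92, 93, 88, 89, 90, 88, 88, 88, 89, 78, 69, 30, 21, 24, 26, 19, 29, 18, 22, 20, 10, 5, 25, 44, 41, 42, 38, 41, 48, 64, 88, 86, 89, 88, 87, 91]
[240.3 143.8]
[95, 89, 87, 84, 89, 87, 88, 89, 87, 85, 90, 86, 81, 73, 66, 42, 12, 25, 21, 20, 21, 14, 18, 19, 11, 1, 25, 41, 40, 37, 40, 39, 65, 88, 86, 87, 87, 86, 83, 81]
[240.1 110.2]
[108, 109, 108, 108, 107, 104, 111, 106, 104, 109, 104, 110, 106, 92, 68, 17, 21, 23, 19, 20, 19, 19, 17, 20, 16, 26, 48, 42, 43, 39, 41, 42, 68, 89, 91, 87, 86, 88, 84, 91]
```

```bash
python3 -m handwheel '[[0,0,0,0.116,-0.023,0,1],[0,0,0,0.116,-0.023,0,1],[0,0,0,0,0,0.14,1],[0,0,0,0,0,0.14,1],[0,0,0,0,0,0.14,1],[0,0,0,0,0,0.14,1],[0,0,0,0,0,0.12,1],[0,0,0,0,0,0.05,1]]' | grep -E 'pos|force'
python3 -m handwheel '[[0,0,0,0,0,0,1],[0,0,0,0,0,0,1],[0,0,0,0,0,0,1],[0,0,0,0,0,0,0.5],[0,0,0,0,0,0,0],[0,0,0,0,0,0,0],[0,0,0,0,0,0,0],[0,0,0,0,0,0,0]]' | grep -E 'pos|rot|force|open'
python3 -m handwheel '[[0,0,0,0,0,0,0],[0,0,0,0,0,0,0],[0,0,0,0,0,-0.02,0],[0,0,0,0,0,-0.02,0],[0,0,0,0,0,0,0],[0,0,0,0,0,0,0],[0,0,0,0,0,0,0],[0,0,0,0,0,0,0]]' | grep -E 'pos|rot|force|open'
```

```text
eef_pos: [0.4382, 0.3666, 0.043]
wrist_force: [-0.7, 0.5, -0.8]
grasp_force: 0.0
eef_pos: [0.441, 0.368, 0.047]
eef_rot: [-0.0, 0.691, 0.723, -0.0]
wrist_force: [4.1, -1.1, 1.0]
opening: 0.142
grasp_force: 1.8
eef_pos: [0.4405, 0.3678, 0.0585]
eef_rot: [-0.001, 0.691, 0.723, -0.001]
wrist_force: [-0.6, 0.1, -4.6]
opening: 0.125
grasp_force: 58.8
```

```bash
python3 -m handwheel '[[0,0,0,0,0,-0.06,0],[0,0,0,0,0,-0.1,0],[0,0,0,0,0,-0.1,0],[0,0,0,0,0,-0.09,0],[0,0,0.0203,0,0,0,0],[0,0,0,0,0,0,0],[0,0,0,0,0,0,0],[0,0,0,0,0,0,0]]' | grep -E 'pos|rot|force|open'
python3 -c "
from h import *
delta([.550,.0624,.150],down(88.85))"
```

```text
eef_pos: [0.4401, 0.3675, 0.1626]
eef_rot: [-0.001, 0.713, 0.701, -0.002]
wrist_force: [0.2, 0.2, -4.6]
opening: 0.128
grasp_force: 58.9
t 69.1 turn [-0.0011  0.0002  0.0009] shift after turn [-1.0094  0.3865  0.042 ] shift now [-1.0105  0.3838  0.0414]
```

```bash
python3 -m handwheel '[[-0.0011,0.0002,0.0009,-0.101,0.0387,0,0],[0,0,0,-0.101,0.0387,0,0],[0,0,0,-0.101,0.0387,0,0],[0,0,0,-0.101,0.0387,0,0],[0,0,0,-0.101,0.0387,0,0],[0,0,0,-0.101,0.0387,0,0],[0,0,0,-0.101,0.0387,0,0],[0,0,0,-0.101,0.0387,0,0]]' | grep -E 'pos|rot|force|open'
python3 -m handwheel '[[0,0,0,-0.101,0.0387,0,0],[0,0,0,-0.101,0.0387,0,0],[0,0,0,0,0,0,0],[0,0,0,0,0,0,0],[0,0,0,0,0,0,0],[0,0,0,0,0,0,0],[0,0,0,0,0,0,0],[0,0,0,0,0,0,0]]' | grep -E 'pos|rot|force|open'
python3 - <<'E'
from h import *
delta([.550,.0624,.083],down(88.85))
m=ctrl.camera_model('wrist')
i=ctrl.camera('wrist');t=ctrl.camera('top');s=ctrl.camera('scene');cv2.imwrite('pics/w11.png',i);cv2.imwrite('pics/t11.png',t)
a=cv2.resize(t[140:250,140:260],(400,366),interpolation=cv2.INTER_CUBIC);b=cv2.resize(i,(400,300));d=cv2.resize(s[120:230,240:360],(400,366),interpolation=cv2.INTER_CUBIC)
c=np.zeros((600,800,3),np.uint8);c[:300,:400]=b;c[:366,400:]=d;c[300:600,:400]=cv2.resize(a,(400,300));cv2.imwrite('pics/c11.png',cv2.convertScaleAbs(c,alpha=1.3))
E
```

```text
eef_pos: [0.5285, 0.1223, 0.1629]
eef_rot: [-0.0, 0.714, 0.7, 0.001]
wrist_force: [1.2, 0.3, -5.2]
opening: 0.124
grasp_force: 59.0
eef_pos: [0.5505, 0.0632, 0.1638]
eef_rot: [0.0, 0.714, 0.7, 0.001]
wrist_force: [0.0, -0.2, -4.3]
opening: 0.129
grasp_force: 59.0
t 70.7 turn [ 0.0006 -0.0003  0.    ] shift after turn [-0.0028 -0.0016  0.2693] shift now [-0.0031 -0.0021  0.2693]
```

View pics/c11.png

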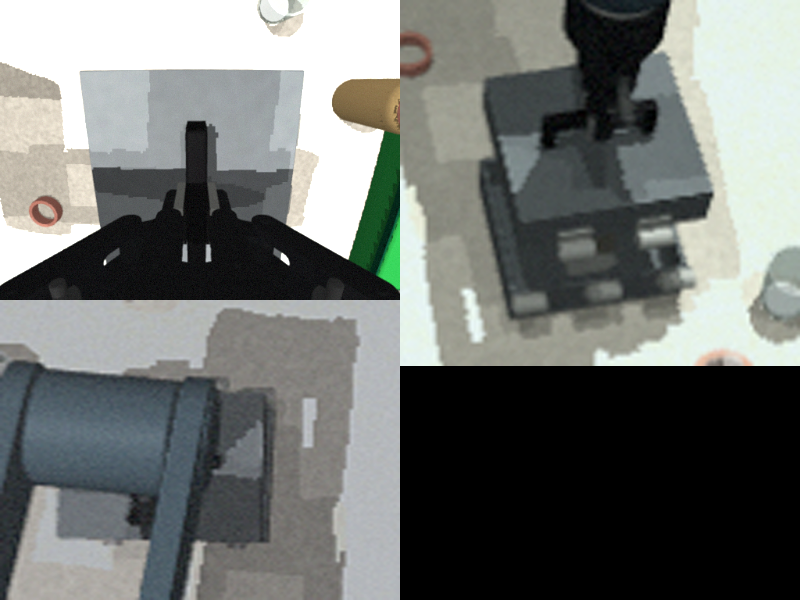

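The lid hangs level above the case (wrist view: far top corners (80,72) and (303,70), bar at (197,150)). I'll work out the lid's pose relative to the tool.

```bash
python3 - <<'E'
from h import *
m=ctrl.camera_model('wrist');i=cv2.imread('pics/w11.png');g=cv2.cvtColor(i,cv2.COLOR_BGR2GRAY).astype(int)
# refine far edge row at several columns, side edges at rows
for c in(130,180,230,290,340,370):
  d=g[82:102,c]; k=np.argmax(-np.diff(d)); print('col',c,'row',82+k+.5,(plane(m,np.array([(c,82+k+1.)]),.169)*1000).round(1)[0,:2])
for r in(110,140,170,200):
  L=g[r,90:135];R=g[r,360:400];kl=np.argmax(np.abs(np.diff(L)));kr=np.argmax(np.abs(np.diff(R)))
  print('row',r,90+kl,360+kr,(plane(m,np.array([(90+kl+1.,r),(360+kr+.5,r)]),.169)*1000).round(1)[:,:2].tolist())
E
```

```text
col 130 row 89.5 [490.6 145.5]
col 180 row 88.5 [515.8 145.2]
col 230 row 88.5 [540.6 144.5]
col 290 row 88.5 [570.3 144. ]
col 340 row 88.5 [595.3 143.7]
col 370 row 89.5 [610.5 143.2]
row 110 102 387 [[475.3, 136.4], [620.4, 133.4]]
row 140 106 383 [[475.2, 121.1], [619.8, 118.2]]
row 170 110 382 [[475.0, 105.1], [620.8, 102.2]]
row 200 113 377 [[474.1, 88.3], [619.8, 85.3]]
```

```bash
python3 -m handwheel '[[0.0006,-0.0003,0,-0.006,0.0005,0.06,0],[0,0,0,0,0,0.06,0],[0,0,0,0,0,0.05,0],[0,0,0,0,0,0.03,0],[0,0,0,0,0,0.015,0],[0,0,0,0,0,0,0],[0,0,0,0,0,0,0],[0,0,0,0,0,0,0]]' | grep -E 'pos|rot|force|open'
python3 -m handwheel '[[0,0,0,0,0,0,0],[0,0,0,0,0,0,0],[0,0,0,0,0,0,0],[0,0,0,0,0,0,0],[0,0,0,0,0,0.004,0],[0,0,0,0,0,0.004,0],[0,0,0,0,0,0,0],[0,0,0,0,0,0,0]]' | grep -E 'pos|rot|force|open'
```

```text
eef_pos: [0.5515, 0.0607, 0.1001]
eef_rot: [0.001, 0.715, 0.7, 0.001]
wrist_force: [-0.4, -0.4, -4.5]
opening: 0.126
grasp_force: 59.0
eef_pos: [0.5507, 0.0608, 0.0967]
eef_rot: [-0.0, 0.715, 0.7, -0.0]
wrist_force: [-0.3, -0.3, -4.4]
opening: 0.126
grasp_force: 59.0
```

```bash
python3 -m handwheel '[[0,0,0,0.001,0,0.004,0],[0,0,0,0,0,0.004,0],[0,0,0,0,0,0.004,0],[0,0,0,0,0,0.004,0],[0,0,0,0,0,0.004,0],[0,0,0,0,0,0,0],[0,0,0,0,0,0,0],[0,0,0,0,0,0,0]]' | grep -E 'pos|force'
python3 -m handwheel '[[0,0,0,0,0,0.004,0],[0,0,0,0,0,0.004,0],[0,0,0,0,0,0.004,0],[0,0,0,0,0,0.004,0],[0,0,0,0,0,0,0],[0,0,0,0,0,0,0],[0,0,0,0,0,0,0],[0,0,0,0,0,0,0]]' | grep -E 'pos|force'
python3 -m handwheel '[[0,0,0,0,0,0.004,0],[0,0,0,0,0,0.004,0],[0,0,0,0,0,0.004,0],[0,0,0,0,0,0,0],[0,0,0,0,0,0,0],[0,0,0,0,0,0,0],[0,0,0,0,0,0,0],[0,0,0,0,0,0,0]]' | grep -E 'pos|force'
```

```text
eef_pos: [0.5509, 0.0611, 0.0909]
wrist_force: [0.5, 0.3, -4.7]
grasp_force: 59.0
eef_pos: [0.5509, 0.0611, 0.0861]
wrist_force: [-0.2, -0.3, -4.5]
grasp_force: 59.0
eef_pos: [0.5508, 0.0611, 0.0831]
wrist_force: [-4.8, -0.4, 5.9]
grasp_force: 60.4
```

```bash
python3 -m handwheel '[[0,0,0,0,0,0.002,0],[0,0,0,0,0,0,0.7],[0,0,0,0,0,0,0.7],[0,0,0,0,0,0,0.7],[0,0,0,0,0,0,0.7],[0,0,0,0,0,-0.04,0.7],[0,0,0,0,0,-0.12,0.7],[0,0,0,0,0,-0.14,0.7]]' | grep -E 'pos|force|open'
python3 -m handwheel '[[0,0,0,-0.12,0,-0.14,1],[0,0,0,-0.12,0,-0.14,1],[0,0,0,0,0,0,1],[0,0,0,0,0,0,1],[0,0,0,0,0,0,1],[0,0,0,0,0,0,1],[0,0,0,0,0,0,1],[0,0,0,0,0,0,1]]' | grep -E 'pos|rot|force|open'
python3 - <<'E'
from h import *
import json
m=ctrl.camera_model('wrist');i=ctrl.camera('wrist');cv2.imwrite('pics/w12.png',i);json.dump({k:np.array(v).tolist() for k,v in m.items()},open('w12.json','w'))
R=lambda w:cv2.projectPoints(np.array([[c[0],-c[1],-c[2]]]) if False else np.array([(lambda c:[c[0],-c[1],-c[2]])(np.array(m['cam_to_world'])[:3,:3].T@(np.array(w)-np.array(m['cam_to_world'])[:3,3]))]),np.zeros(3),np.zeros(3),np.array(m['camera_matrix']),np.array(m['dist_coeffs']))[0].ravel().round(1)
print('expect lid top corners',[R(( .547+a*.073+b*.0016,.0625+b*.08-a*.0015,.088)).tolist() for a in(-1,1) for b in(-1,1)],'entry',R((.6284,-.0192,.046)))
o=i.copy()
for a in(-1,1):
  for b in(-1,1): cv2.circle(o,tuple(int(v) for v in R((.547+a*.073+b*.0016,.0625+b*.08-a*.0015,.088))),2,(0,0,255),-1)
cv2.imwrite('pics/w12o.png',cv2.convertScaleAbs(cv2.resize(o,(800,600),interpolation=cv2.INTER_CUBIC),alpha=1.3))
E
```

```text
eef_pos: [0.5496, 0.0612, 0.172]
wrist_force: [2.2, 0.3, -0.0]
opening: 0.696
grasp_force: 0.0
eef_pos: [0.549, -0.0034, 0.2469]
eef_rot: [-0.001, 0.714, 0.7, -0.0]
wrist_force: [-0.6, 0.7, 0.0]
opening: 1.003
grasp_force: 0.0
expect lid top corners [[184.0, 188.2], [175.1, 31.4], [314.8, 188.4], [323.5, 31.4]] entry [315.9 179.6]
```

View pics/w12o.png

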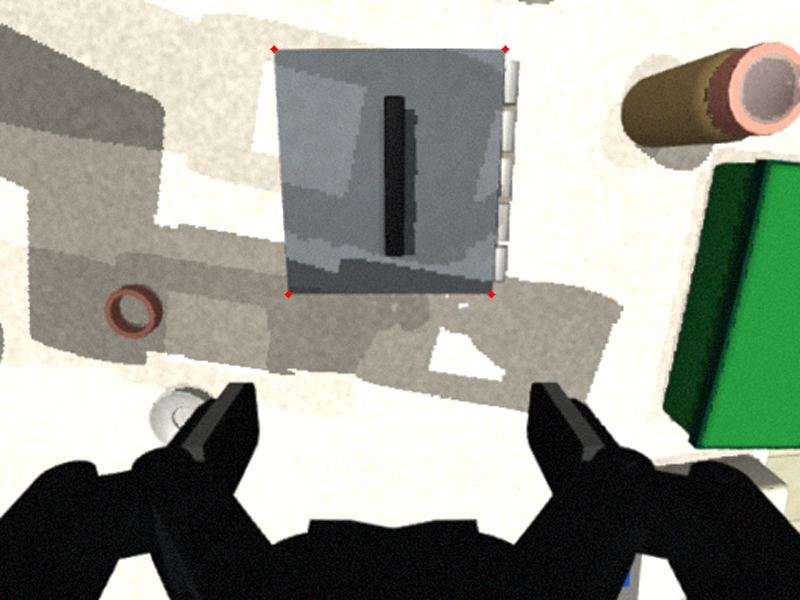

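The lid is seated: all four expected top corners (red dots) lie on the lid's corners, and the five knuckles alternate in one line at x ≈ 505 px. Now to the pin.

```bash
python3 -m handwheel '[[0,0,0.0449,0,0,0,1],[0,0,0.0449,0,0,0,1],[0,0,0.0449,0,0,0,1],[0,0,0.0449,0,0,0,1],[0,0,0.0449,0,0,0,1],[0,0,0.0449,0,0,0,1],[0,0,0.0449,0,0,0,1],[0,0,0.0449,0,0,0,1]]' | grep rot
python3 -m handwheel '[[0,0,0.0449,0,0,0,1],[0,0,0.0449,0,0,0,1],[0,0,0.0449,0,0,0,1],[0,0,0.0449,0,0,0,1],[0,0,0,-0.008,0.15,0,1],[0,0,0,-0.008,0.15,0,1],[0,0,0,-0.008,0.15,0,1],[0,0,0,-0.008,0.15,0,1]]' | grep rot
python3 -m handwheel '[[0,0,0,-0.008,0.15,0,1],[0,0,0,-0.008,0.15,0,1],[0,0,0,-0.008,0.15,0,1],[0,0,0,-0.008,0.15,0,1],[0,0,0,0,0,0,1],[0,0,0,0,0,0,1],[0,0,0,0,0,0,1],[0,0,0,0,0,0,1]]' | grep -E 'pos|rot|force|open'
cat >> h.py <<'E'
def proj(m,w):
    T=np.array(m['cam_to_world']);c=T[:3,:3].T@(np.array(w)-T[:3,3])
    return cv2.projectPoints(np.array([[c[0],-c[1],-c[2]]]),np.zeros(3),np.zeros(3),np.array(m['camera_matrix']),np.array(m['dist_coeffs']))[0].ravel()
E
python3 - <<'E'
from h import *
import json
m=ctrl.camera_model('wrist');i=ctrl.camera('wrist');cv2.imwrite('pics/w13.png',i);json.dump({k:np.array(v).tolist() for k,v in m.items()},open('w13.json','w'))
g=cv2.cvtColor(i,cv2.COLOR_BGR2GRAY)
for w in((.4966,-.363,.086),(.479,-.3605,.086),(.516,-.3668,.086),(.663,-.387,.078)): print(w,proj(m,w).round(1))
u,v=proj(m,(.4966,-.363,.086)).astype(int)
for r in range(v-30,v+30,4): print(r,u-24,g[r,u-24:u+24:2].tolist())
E
```

```text
eef_rot: [-0.0, 0.978, 0.206, -0.0]
eef_rot: [-0.0, 0.997, -0.071, 0.0]
eef_pos: [0.4797, -0.3561, 0.2478]
eef_rot: [-0.0, 0.998, -0.071, 0.0]
wrist_force: [0.3, 0.3, 0.1]
opening: 0.999
grasp_force: 0.0
(0.4966, -0.363, 0.086) [255.2 158.1]
(0.479, -0.3605, 0.086) [255.1 174. ]
(0.516, -0.3668, 0.086) [256.2 139.8]
(0.663, -0.387, 0.078) [256.1 -11.4]
128 231 [111, 109, 112, 108, 112, 83, 64, 64, 67, 75, 75, 81, 137, 137, 88, 76, 67, 70, 67, 77, 63, 73, 74, 76]
132 231 [107, 114, 116, 118, 114, 111, 86, 80, 83, 108, 113, 86, 135, 135, 86, 107, 95, 95, 103, 111, 112, 104, 109, 106]
136 231 [105, 101, 97, 104, 87, 79, 76, 80, 84, 85, 81, 75, 137, 130, 89, 109, 95, 100, 99, 113, 114, 110, 108, 109]
140 231 [110, 112, 105, 108, 103, 82, 79, 81, 87, 84, 65, 64, 76, 82, 71, 84, 94, 101, 95, 102, 106, 109, 107, 112]
144 231 [103, 102, 103, 100, 80, 84, 84, 84, 84, 37, 8, 15, 8, 11, 14, 18, 45, 96, 92, 93, 96, 110, 99, 104]
148 231 [83, 78, 83, 85, 82, 80, 82, 84, 82, 34, 9, 16, 16, 12, 19, 11, 37, 94, 91, 86, 99, 107, 113, 160]
152 231 [76, 80, 81, 87, 81, 81, 80, 80, 77, 31, 9, 17, 14, 16
[... 285 characters left out ...]
86, 81, 77, 84, 95, 86, 29, 11, 5, 4, 8, 10, 2, 87, 144, 178, 176, 181, 180, 181, 182]
168 231 [82, 84, 77, 77, 83, 83, 102, 98, 124, 51, 0, 13, 6, 14, 4, 3, 119, 176, 181, 176, 179, 180, 180, 180]
172 231 [92, 107, 110, 115, 112, 109, 115, 174, 181, 73, 2, 8, 15, 1, 8, 1, 123, 181, 179, 180, 180, 180, 184, 181]
176 231 [112, 110, 105, 102, 108, 111, 162, 180, 179, 179, 174, 168, 171, 178, 179, 183, 182, 180, 181, 176, 178, 173, 179, 179]
180 231 [112, 111, 113, 102, 102, 171, 173, 174, 176, 175, 172, 168, 170, 169, 168, 165, 168, 172, 173, 166, 167, 175, 167, 178]
184 231 [115, 107, 107, 154, 180, 173, 167, 172, 171, 178, 175, 169, 172, 175, 174, 179, 177, 174, 169, 171, 170, 163, 165, 176]
```

```bash
python3 - <<'E'
from h import *
m=ctrl.camera_model('wrist');w=plane(m,np.array([(256.2,158.3)]),.086)[0];print(w)
delta([w[0],w[1],.0495],down(-8.1))
E
```

```text
[ 0.49624145 -0.36419658  0.086     ]
t 78.95 turn [-0.0001 -0.0001  0.0001] shift after turn [0.0584 0.0187 0.6613] shift now [0.0582 0.0188 0.6613]
```

```bash
python3 -m handwheel '[[0,0,0,0.058,0.0187,0,0.6],[0,0,0,0,0,0,0.6],[0,0,0,0,0,0.12,0.6],[0,0,0,0,0,0.12,0.6],[0,0,0,0,0,0.12,0.6],[0,0,0,0,0,0.12,0.6],[0,0,0,0,0,0.1,0.6],[0,0,0,0,0,0.03,0.6]]' | grep -E 'pos|force|open'
python3 -m handwheel '[[0,0,0,0,0,0,0.6],[0,0,0,0,0,0,0.6],[0,0,0,0,0,0,0.6],[0,0,0,0,0,0,0.6],[0,0,0,0,0,0,0.6],[0,0,0,0,0,0,0.6],[0,0,0,0,0,0,0.6],[0,0,0,0,0,0,0.6]]' | grep -E 'pos|force|open'
python3 - <<'E'
from h import *
delta([.49624,-.3642,.0495],down(-8.1))
m=ctrl.camera_model('wrist');i=ctrl.camera('wrist');g=cv2.cvtColor(i,cv2.COLOR_BGR2GRAY);cv2.imwrite('pics/w14.png',i)
for w in((.516,-.3668,.082),(.56,-.373,.082),(.60,-.379,.082)):
  u,v=proj(m,w).round().astype(int);print(u,v,g[v,u-20:u+20].tolist() if v>0 else '')
E
```

```text
eef_pos: [0.4935, -0.3627, 0.061]
wrist_force: [-0.3, 0.7, -0.6]
opening: 0.603
grasp_force: 0.0
eef_pos: [0.4955, -0.3656, 0.0648]
wrist_force: [-0.4, 0.8, -0.0]
opening: 0.597
grasp_force: 0.0
t 80.55 turn [-0.     -0.     -0.0005] shift after turn [ 0.0017 -0.005   0.0509] shift now [ 0.0017 -0.005   0.0509]
248 211 [97, 99, 100, 102, 101, 80, 32, 7, 9, 8, 8, 15, 40, 74, 74, 81, 82, 78, 79, 80, 82, 80, 77, 78, 74, 73, 64, 41, 13, 0, 8, 9, 4, 23, 61, 100, 101, 96, 92, 97]
247 121 [62, 57, 50, 50, 58, 54, 55, 53, 55, 58, 57, 71, 68, 71, 85, 91, 94, 105, 109, 105, 106, 111, 109, 106, 107, 97, 95, 86, 77, 77, 73, 77, 71, 66, 62, 63, 66, 65, 66, 67]
248 27 [55, 59, 56, 61, 61, 59, 58, 52, 56, 57, 59, 75, 64, 77, 85, 93, 99, 101, 105, 106, 110, 106, 105, 104, 103, 96, 93, 89, 75, 75, 76, 80, 81, 76, 69, 67, 68, 65, 63, 67]
```

```bash
python3 -m handwheel '[[0,0,0,0,-0.005,0.02,0.6],[0,0,0,0,0,0.02,0.6],[0,0,0,0,0,0.01,0.6],[0,0,0,0,0,0,0.6],[0,0,0,0,0,0,0.6],[0,0,0,0,0,0,0.6],[0,0,0,0,0,0,0.3],[0,0,0,0,0,0,0]]' | grep -E 'pos|force|open'
python3 -m handwheel '[[0,0,0,0,0,0,0],[0,0,0,0,0,0,0],[0,0,0,0,0,0,0],[0,0,0,0,0,0,0],[0,0,0,0,0,-0.02,0],[0,0,0,0,0,-0.03,0],[0,0,0,0,0,-0.05,0],[0,0,0,0,0,-0.05,0]]' | grep -E 'pos|force|open'
python3 -m handwheel '[[0,0,0,0,0,-0.05,0],[0,0,0,0,0,-0.05,0],[0,0,0,0,0,-0.05,0],[0,0,0,0,0,0,0],[0,0,0,0,0,0,0],[0,0,0,0,0,0,0],[0,0,0,0,0,0,0],[0,0,0,0,0,0,0]]' | grep -E 'pos|rot|force|open'
```

```text
eef_pos: [0.4959, -0.3643, 0.05]
wrist_force: [-0.0, -0.3, -0.4]
opening: 0.271
grasp_force: 0.0
eef_pos: [0.4959, -0.3643, 0.0963]
wrist_force: [0.0, -0.8, -1.0]
opening: 0.173
grasp_force: 60.2
eef_pos: [0.4954, -0.3638, 0.1389]
eef_rot: [-0.001, 0.997, -0.071, -0.001]
wrist_force: [0.4, 0.2, -1.6]
opening: 0.172
grasp_force: 60.2
```

```bash
python3 -m handwheel '[[0,0,-0.0449,0,0,0,0],[0,0,-0.0449,0,0,0,0],[0,0,-0.0449,0,0,0,0],[0,0,-0.0449,0,0,0,0],[0,0,-0.0449,0,0,0,0],[0,0,-0.0449,0,0,0,0],[0,0,-0.0449,0,0,0,0],[0,0,-0.0449,0,0,0,0]]' | grep rot
python3 -m handwheel '[[0,0,-0.0449,0,0,0,0],[0,0,-0.0449,0,0,0,0],[0,0,-0.0449,0,0,0,0],[0,0,-0.0449,0,0,0,0],[0,0,0,0,0,0,0],[0,0,0,0,0,0,0],[0,0,0,0,0,0,0],[0,0,0,0,0,0,0]]' | grep -E 'pos|rot|force|open'
python3 -c "
from h import *
delta([.6245,-.2121,.0175+.03],down(88.85))"
```

```text
eef_rot: [-0.0, 0.88, 0.476, -0.0]
eef_pos: [0.4957, -0.3641, 0.1397]
eef_rot: [-0.0, 0.715, 0.699, 0.0]
wrist_force: [0.5, 0.9, -1.7]
opening: 0.171
grasp_force: 60.2
t 84.6 turn [-0.     -0.     -0.0009] shift after turn [0.5152 0.419  0.3072] shift now [0.5163 0.4176 0.3073]
```

```bash
python3 -m handwheel '[[0,0,-0.0009,0.0859,0.0698,0,0],[0,0,0,0.0859,0.0698,0,0],[0,0,0,0.0859,0.0698,0,0],[0,0,0,0.0859,0.0698,0,0],[0,0,0,0.0859,0.0698,0,0],[0,0,0,0.0859,0.0698,0,0],[0,0,0,0,0,0.08,0],[0,0,0,0,0,0.08,0]]' | grep -E 'pos|open'
python3 -m handwheel '[[0,0,0,0,0,0.07,0],[0,0,0,0,0,0.05,0],[0,0,0,0,0,0.02,0],[0,0,0,0,0,0,0],[0,0,0,0,0,0,0],[0,0,0,0,0,0,0],[0,0,0,0,0,0,0],[0,0,0,0,0,0,0]]' | grep -E 'pos|rot|force|open'
python3 - <<'E'
from h import *
delta([.6245,-.2121,.0175],down(88.85))
p,R,o=pose()
m=ctrl.camera_model('wrist');i=ctrl.camera('wrist');g=cv2.cvtColor(i,cv2.COLOR_BGR2GRAY);cv2.imwrite('pics/w15.png',i)
ms=ctrl.camera_model('scene');s=ctrl.camera('scene');gs=cv2.cvtColor(s,cv2.COLOR_BGR2GRAY);cv2.imwrite('pics/s15.png',s)
for d in(.04,.08,.12,.155,.166):
  w=p+R[:,0]*d-R[:,2]*.0285
  u,v=proj(m,w).round().astype(int);print('w',d,u,v,g[v,u-14:u+15].tolist() if 0<=v<384 else '')
  u,v=proj(ms,w).round().astype(int);print('  s',u,v,gs[v-8:v+9,u].tolist())
w=p+R[:,0]*.166-R[:,2]*.0285;u,v=proj(m,w).round().astype(int);print('along w',u,v-14,g[v-14:v+14,u].tolist())
print('entry px',proj(m,(.6284,-.0191,.046)).round(1))
E
```

```text
eef_pos: [0.6259, -0.211, 0.0922]
opening: 0.169
eef_pos: [0.6247, -0.2121, 0.0505]
eef_rot: [0.001, 0.714, 0.701, 0.0]
wrist_force: [1.0, -0.3, -0.0]
opening: 0.172
grasp_force: 60.2
t 86.2 turn [0.0004 0.0002 0.0005] shift after turn [ 1.000e-04 -6.000e-04  1.101e-01] shift now [ 1.000e-04 -7.000e-04  1.101e-01]
w 0.04 254 182 [101, 102, 87, 65, 67, 72, 77, 75, 77, 76, 80, 78, 73, 77, 78, 74, 82, 76, 69, 70, 93, 118, 119, 117, 114, 110, 113, 111, 115]
  s 221 215 [97, 96, 95, 95, 97, 96, 86, 70, 70, 70, 97, 95, 92, 92, 95, 96, 88]
w 0.08 254 89 [208, 186, 134, 119, 107, 106, 146, 154, 156, 156, 153, 150, 147, 151, 142, 138, 131, 123, 108, 92, 94, 170, 218, 218, 213, 213, 212, 213, 217]
  s 235 212 [153, 163, 182, 163, 190, 189, 179, 135, 126, 101, 138, 189, 189, 186, 171, 168, 168]
w 0.12 254 -16 
  s 249 210 [188, 191, 192, 190, 189, 189, 180, 142, 120, 105, 160, 189, 190, 187, 183, 173, 172]
w 0.155 254 -115 
  s 261 208 [176, 174, 173, 172, 171, 175, 171, 147, 135, 105, 136, 174, 171, 175, 183, 189, 190]
w 0.166 254 -145 
  s 265 207 [79, 79, 79, 82, 102, 151, 154, 160, 144, 144, 189, 190, 189, 188, 188, 188, 188]
along w 254 -159 [75, 46, 9, 7, 9, 5, 0, 10, 10, 12, 5, 1, 6, 7, 5, 12, 3, 5, 11, 6, 4, 0, 4, 9, 4, 13, 0, 5]
entry px [ 254.3 -153. ]
```

```bash
python3 -m handwheel '[[0.0004,0.0002,0.0005,0,-0.0006,0.05,0],[0,0,0,0,0,0.04,0],[0,0,0,0,0,0.02,0],[0,0,0,0,0,0,0],[0,0,0,0,0,0,0],[0,0,0,0,0,0,0],[0,0,0,0,0,0,0],[0,0,0,0,0,0,0]]' | grep -E 'pos|rot|force|open'
python3 - <<'E'
from h import *
delta([.6245,-.2121,.0175],down(88.85))
p,R,o=pose();ms=ctrl.camera_model('scene');s=ctrl.camera('scene');gs=cv2.cvtColor(s,cv2.COLOR_BGR2GRAY);cv2.imwrite('pics/s16.png',s)
m=ctrl.camera_model('top');t=ctrl.camera('top');gt=cv2.cvtColor(t,cv2.COLOR_BGR2GRAY)
for d in(.08,.12,.15,.166,.18,.20,.21,.27):
  w=p+R[:,0]*d-R[:,2]*.0285
  u,v=proj(ms,w).round().astype(int);print('s',d,u,v,gs[v-12:v+13,u].tolist())
  u,v=proj(m,w).round().astype(int);print('   t',d,u,v,gt[v-8:v+9,u].tolist())
E
```

```text
eef_pos: [0.6244, -0.212, 0.0173]
eef_rot: [-0.0, 0.714, 0.7, -0.0]
wrist_force: [-0.8, -0.9, -0.5]
opening: 0.168
grasp_force: 60.2
t 87.1 turn [-0.0001 -0.0001  0.0001] shift after turn [-0.0002  0.0003 -0.0006] shift now [-0.0002  0.0003 -0.0006]
s 0.08 235 218 [183, 161, 188, 188, 190, 189, 188, 191, 188, 188, 176, 127, 110, 110, 171, 170, 158, 155, 160, 171, 171, 156, 96, 107, 148]
   t 0.08 261 177 [140, 140, 140, 146, 97, 85, 75, 94, 111, 103, 125, 98, 69, 67, 68, 71, 68]
s 0.12 249 215 [190, 190, 190, 188, 188, 188, 190, 188, 188, 182, 173, 158, 122, 104, 120, 174, 172, 160, 158, 164, 172, 154, 98, 97, 119]
   t 0.12 247 176 [139, 136, 136, 138, 142, 92, 83, 84, 114, 85, 139, 126, 125, 125, 139, 136, 139]
s 0.15 259 214 [149, 174, 175, 170, 173, 172, 174, 174, 171, 173, 169, 142, 130, 118, 189, 190, 185, 178, 170, 171, 175, 173, 123, 144, 190]
   t 0.15 237 176 [145, 149, 146, 150, 152, 111, 107, 104, 134, 103, 138, 147, 141, 146, 144, 138, 139]
s 0.166 265 213 [94, 97, 124, 161, 161, 162, 169, 189, 191, 190, 189, 182, 160, 163, 189, 188, 188, 189, 188, 176, 175, 187, 189, 19
[... 313 characters left out ...]
105, 110, 108, 110, 107, 109, 111]
s 0.2 277 211 [106, 105, 87, 46, 40, 42, 37, 38, 42, 60, 115, 166, 145, 115, 86, 54, 62, 79, 79, 80, 84, 97, 102, 124, 124]
   t 0.2 219 175 [146, 149, 152, 108, 106, 86, 109, 127, 103, 85, 92, 96, 94, 100, 97, 100, 101]
s 0.21 280 210 [106, 108, 100, 41, 37, 39, 39, 38, 37, 51, 109, 165, 158, 137, 105, 72, 48, 72, 88, 87, 91, 98, 97, 104, 123]
   t 0.21 216 175 [148, 151, 149, 111, 106, 94, 114, 136, 101, 83, 112, 97, 96, 100, 98, 93, 97]
s 0.27 300 207 [105, 110, 102, 37, 38, 37, 38, 38, 40, 57, 117, 167, 151, 127, 98, 61, 54, 79, 78, 79, 84, 95, 104, 124, 124]
   t 0.27 195 174 [149, 150, 151, 111, 108, 82, 107, 124, 145, 93, 79, 92, 100, 94, 93, 98, 94]
```

```bash
python3 -m handwheel '[[0,0,0,0.015,0,0,0],[0,0,0,0.015,0,0,0],[0,0,0,0.015,0,0,0],[0,0,0,0.015,0,0,0],[0,0,0,0.015,0,0,0],[0,0,0,0.015,0,0,0],[0,0,0,0.015,0,0,0],[0,0,0,0.015,0,0,0]]' | grep -E 'pos|force|open'
python3 -m handwheel '[[0,0,0,0.01,0,0,0],[0,0,0,0.01,0,0,0],[0,0,0,0.01,0,0,0],[0,0,0,0.01,0,0,0],[0,0,0,0.01,0,0,0],[0,0,0,0,0,0,0],[0,0,0,0,0,0,0],[0,0,0,0,0,0,0]]' | grep -E 'pos|force|open'
```

```text
eef_pos: [0.6248, -0.1755, 0.0168]
wrist_force: [0.2, -0.5, -0.3]
opening: 0.172
grasp_force: 60.2
eef_pos: [0.6251, -0.161, 0.0168]
wrist_force: [-0.5, 0.6, -0.1]
opening: 0.176
grasp_force: 60.2
```

```bash
python3 -m handwheel '[[0,0,0,0.012,0,0,0],[0,0,0,0.012,0,0,0],[0,0,0,0.012,0,0,0],[0,0,0,0.012,0,0,0],[0,0,0,0.012,0,0,0],[0,0,0,0.012,0,0,0],[0,0,0,0.012,0,0,0],[0,0,0,0.012,0,0,0]]' | grep -E 'pos|force|open'
python3 -m handwheel '[[0,0,0,0.012,0,0,0],[0,0,0,0.012,0,0,0],[0,0,0,0.012,0,0,0],[0,0,0,0.012,0,0,0],[0,0,0,0.012,0,0,0],[0,0,0,0.012,0,0,0],[0,0,0,0.012,0,0,0],[0,0,0,0.012,0,0,0]]' | grep -E 'pos|force|open'
python3 -m handwheel '[[0,0,0,0.012,0,0,0],[0,0,0,0.012,0,0,0],[0,0,0,0.012,0,0,0],[0,0,0,0.012,0,0,0],[0,0,0,0.012,0,0,0],[0,0,0,0.012,0,0,0],[0,0,0,0,0,0,0],[0,0,0,0,0,0,0]]' | grep -E 'pos|rot|force|open'
```

```text
eef_pos: [0.6257, -0.1318, 0.0169]
wrist_force: [0.5, -0.4, -0.3]
opening: 0.173
grasp_force: 60.2
eef_pos: [0.6263, -0.103, 0.0169]
wrist_force: [0.8, -1.0, 0.0]
opening: 0.169
grasp_force: 60.2
eef_pos: [0.6267, -0.0814, 0.0169]
eef_rot: [-0.001, 0.714, 0.7, -0.0]
wrist_force: [0.5, 1.0, -0.3]
opening: 0.171
grasp_force: 60.2
```

```bash
python3 -m handwheel '[[0,0,0,0.015,0,0,0],[0,0,0,0.015,0,0,0],[0,0,0,0.015,0,0,0],[0,0,0,0.015,0,0,0],[0,0,0,0.015,0,0,0],[0,0,0,0.015,0,0,0],[0,0,0,0.015,0,0,0],[0,0,0,0.01,0,0,0]]' | grep -E 'pos|force|open'
python3 -m handwheel '[[0,0,0,0.005,0,0,0],[0,0,0,0.005,0,0,0],[0,0,0,0.005,0,0,0],[0,0,0,0.005,0,0,0],[0,0,0,0,0,0,0],[0,0,0,0,0,0,0],[0,0,0,0,0,0,0],[0,0,0,0,0,0,0]]' | grep -E 'pos|rot|force|open'
```

```text
eef_pos: [0.6274, -0.0467, 0.0169]
wrist_force: [1.1, -0.7, 0.0]
opening: 0.171
grasp_force: 60.3
eef_pos: [0.6275, -0.0411, 0.0169]
eef_rot: [-0.001, 0.714, 0.7, -0.0]
wrist_force: [2.2, 1.0, 0.7]
opening: 0.173
grasp_force: 60.3
```

Four millimetres or so to go; creeping until the shoulder meets the knuckle.

```bash
python3 -m handwheel '[[0,0,0,0.004,0,0,0],[0,0,0,0.004,0,0,0],[0,0,0,0.004,0,0,0],[0,0,0,0,0,0,0],[0,0,0,0,0,0,0],[0,0,0,0,0,0,0],[0,0,0,0,0,0,0],[0,0,0,0,0,0,0]]' | grep -E 'pos|force|open'
python3 -m handwheel '[[0,0,0,0.004,0,0,0],[0,0,0,0.004,0,0,0],[0,0,0,0,0,0,0],[0,0,0,0,0,0,0],[0,0,0,0,0,0,0],[0,0,0,0,0,0,0],[0,0,0,0,0,0,0],[0,0,0,0,0,0,0]]' | grep -E 'pos|force|open'
```

```text
eef_pos: [0.6276, -0.0382, 0.017]
wrist_force: [-0.4, -5.7, 0.2]
opening: 0.176
grasp_force: 60.3
eef_pos: [0.6276, -0.0381, 0.017]
wrist_force: [1.1, -13.1, -1.2]
opening: 0.169
grasp_force: 60.2
```

```bash
python3 -m handwheel '[[0,0,0,-0.004,0,0,0],[0,0,0,0,0,0,0.25],[0,0,0,0,0,0,0.45],[0,0,0,0,0,0,0.6],[0,0,0,0,0,0,0.6],[0,0,0,0,0,0,0.6],[0,0,0,0,0,0,0.6],[0,0,0,0,0,0,0.6]]' | grep -E 'pos|force|open'
python3 -m handwheel '[[0,0,0,0,0,-0.05,0.6],[0,0,0,0,0,-0.1,0.6],[0,0,0,0,0,-0.14,0.6],[0,0,0,-0.1,0,-0.1,0.6],[0,0,0,-0.14,0,-0.08,0.6],[0,0,0,-0.14,0,-0.08,0.6],[0,0,0,0,0,0,0.6],[0,0,0,0,0,0,0.6]]' | grep -E 'pos|rot|force|open'
python3 -m handwheel '[[0,0,0,0,0,0,0.6],[0,0,0,0,0,0,0.6],[0,0,0,0,0,0,0.6],[0,0,0,0,0,0,0.6],[0,0,0,0,0,0,0.6],[0,0,0,0,0,0,0.6],[0,0,0,0,0,0,0.6],[0,0,0,0,0,0,0.6]]' | grep -E 'pos'
python3 - <<'E'
from h import *
m=ctrl.camera_model('wrist');i=ctrl.camera('wrist');g=cv2.cvtColor(i,cv2.COLOR_BGR2GRAY);cv2.imwrite('pics/w17.png',i)
E=np.array([.6284,-.0191,.046]);d=np.array([.0201,.9998,0])
for a in np.arange(-.048,.172,.008):
  u,v=proj(m,E+d*a+[0,0,.004]).round().astype(int)
  if 0<v<384: print(round(a*1000),u,v,g[v,u-12:u+18].tolist())
for a in(-1,1):
  for b in(-1,1):
    u,v=proj(m,(.547+a*.073+b*.0016,.0625+b*.08-a*.0015,.088)).round().astype(int)
    if 3<v<380: print('lid',a,b,u,v,g[v,u-5:u+6].tolist(),g[v-5:v+6,u-4*a].tolist())
E
```

```text
eef_pos: [0.6276, -0.0363, 0.0169]
wrist_force: [0.5, 0.2, -0.0]
opening: 0.595
grasp_force: 0.0
eef_pos: [0.6259, -0.1518, 0.1837]
eef_rot: [0.0, 0.715, 0.699, 0.0]
wrist_force: [0.3, 0.2, -1.1]
opening: 0.601
grasp_force: 0.0
eef_pos: [0.6255, -0.1505, 0.1818]
-48 253 96 [181, 176, 178, 183, 187, 186, 178, 177, 181, 181, 182, 180, 177, 176, 177, 178, 177, 178, 172, 172, 176, 181, 182, 185, 187, 184, 178, 179, 176, 178]
-40 253 87 [169, 172, 172, 172, 171, 170, 165, 168, 160, 166, 163, 134, 86, 96, 96, 94, 92, 95, 94, 92, 95, 94, 89, 93, 91, 93, 99, 103, 95, 100]
-32 253 78 [167, 143, 36, 6, 12, 15, 17, 9, 16, 12, 17, 23, 17, 15, 13, 10, 9, 14, 9, 14, 48, 84, 93, 92, 93, 92, 94, 94, 95, 87]
-24 253 68 [164, 143, 33, 8, 15, 13, 22, 17, 13, 14, 15, 16, 14, 16, 16, 7, 13, 17, 12, 9, 34, 73, 92, 93, 95, 96, 99, 91, 93, 91]
-16 253 59 [102, 65, 14, 3, 14, 12, 15, 22, 21, 18, 10, 15, 24, 10, 9, 19, 7, 16, 14, 16, 32, 71, 93, 92, 90, 87, 89, 93, 92, 84]
-8 253 50 [64, 55, 14, 5, 10, 18, 20, 15, 15, 16, 18, 10, 16, 17, 19, 16, 16, 20, 19, 13, 24, 74, 98, 98, 96, 92, 93, 88, 86, 89]
0 253 40
[... 209 characters left out ...]
, 94, 88, 71, 70, 84, 94, 89, 90, 94, 90, 94, 92]
16 253 21 [34, 68, 51, 55, 59, 57, 68, 72, 71, 73, 115, 160, 159, 146, 139, 130, 122, 113, 101, 95, 80, 66, 100, 123, 122, 125, 123, 123, 127, 126]
24 253 12 [39, 64, 47, 54, 59, 63, 67, 67, 68, 79, 127, 167, 167, 154, 147, 148, 148, 136, 126, 117, 101, 80, 111, 122, 129, 124, 126, 127, 129, 131]
32 253 2 [18, 35, 53, 56, 51, 49, 47, 55, 58, 64, 82, 107, 137, 122, 96, 67, 61, 58, 50, 45, 56, 77, 115, 124, 124, 129, 124, 121, 120, 122]
lid -1 -1 59 35 [90, 88, 87, 89, 87, 90, 90, 73, 51, 36, 31] [86, 88, 86, 81, 55, 36, 70, 91, 87, 90, 92]
lid 1 -1 240 30 [28, 29, 29, 30, 30, 28, 36, 64, 56, 63, 58] [95, 92, 94, 91, 49, 29, 23, 26, 29, 24, 27]
```

The black grip runs from −36 to about 0 mm, butting on the first knuckle. The shaft shows on the axis in the first gap, and the lid corners I could still see are where expected. Handing in.

```bash
python3 -c "
from bench import ctrl
print(ctrl.hand_in())"
```

```text
the job is handed in; nothing more can be done
None
```

I handed the job in at about 95 s: six tiles stacked against the backstop, lid seated, and the pin slid in until its grip met the first knuckle; I have no verdict back, and I didn't re-check the bottles and beaker at the end.

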